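# Next base plate under the heat lamp

## Robot

A 6-joint arm with a two-finger parallel gripper is mounted at the origin on the work surface. World frame = base frame: x ahead of the robot, y to its left, z up, the work surface at z = 0. Lengths are in m, angles in rad, forces in N, time in s.
With the tool pointing down it reaches from about 0.325 to 0.775 m from the base axis. Payload 5.5 kg.
Tool frame: the origin (TCP) lies between the finger pads; the fingertips stand bot.nose_length ahead of it and the grasp point (between the pads) lies 2 mm behind it (bot.nose_length is the distance from the TCP to the fingertips, in m); z points along the fingers, y is the line along which they close (so a half turn about z gives the same grasp; the last joint's range is limited). The gripper opens to 88 mm and grips with 3 to 60 N. Pads are 20 mm wide; open, the fingers measure 115 mm over their backs; the gripper's body (75 mm by 178 mm) begins 61 mm behind the grasp point.
Start: joints at [-1.313, 0.091, 1.231, -0, 1.82, -0.057], TCP at [0.186, -0.571, 0.211] pointing down, gripper open.
Joint ranges: [-2.87, 2.87], [-0.86, 2.18], [0.17, 2.46], [-1.51, 4.65], [0.06, 2.69], [-2.65, 2.65]. Speed limits (rad/s): [2.57, 2.57, 3.01, 3.14, 3.14, 3.14].

## Interface

Orientations are given as a rotation vector (axis times angle).
In Python, from workcell import monitor, cams, bot gives the robot as it stands. The module is installed in compiled form; this text tells all that it offers.
- The arm moves only by the tool step_arm, never from a script. Its argument "deltas" is a list that holds one entry, the list of rows, each a list of 7 numbers: the shift along the tool's x, y, z in mm, then the turn, a rotation vector about the tool's x, y, z in degrees, then the opening, from 0 (shut) to 1 (fully open). A call has 1 to 5 rows; each row shifts and turns the commanded pose from where the row before left it, along the tool's axes as they then stand; what a row does not reach is not made up. A row lasts 1/10 s, in which the tool goes at most 50 mm and 8.59 degrees, less where a joint would pass 70% of its speed; a pose out of reach is approached as far as the arm can. A call with a gripper value outside its range is refused whole. The fingers move at their own pace and stop on an object; the grip force is fixed at half the most. Time passes only in rows, so rows that do not move let the fingers close. It gives the time, the measured TCP pose, the force, the opening and the grip force at its end, in the units of the state.
- monitor.observe(): the state, without advancing time (a new reading comes with each control period).
- cams.grab_frame(name): name is "side" or "top" or "wrist"; returns the picture (420x560x3 uint8, red, green, blue); there is no depth.
- cams.camera_info(name): a dict with "camera_matrix" (3x3 intrinsics, pixels), "view" (4x4, takes a point from world to camera coordinates). Camera axes: x right, y up, looking along -z (the intrinsics and any distortion apply to the point x, -y, -z); pixel columns grow to the right and rows downward; lengths in m; the calibration is good to about 2 mm. A picture is of the moment at which its call begins: read the wrist's pose just before it. camera_info takes no time and is no camera call; for the wrist camera it gives the pose at the moment of the call.
- bot.job_done(): hands the job in; it is judged then, once.
The state is a dict: "t": time; "qpos": joint angles; "joint_vel": joint speeds; "tau": joint torques, N m; "tool_pos": TCP position; "tool_rot": TCP orientation; "ft_force": force on the tool from outside, world axes, zero at the start; "moment": the same for the moment, N m; "finger_gap": opening from 0.0 (shut) to 1.0 (fully open); "grip_force": force on a finger pad.
Only numpy, scipy, OpenCV 4.12 (cv2) and the standard library are available. Lean on these libraries where they do the work, as an engineer would, in place of code of your own. Each camera call takes 0.05 s, during which the arm holds its last target. There are 200 camera calls.

## Task

Set the next base plate to preheat: slide the top plate sideways off the stack under the magnifier, without lifting it until it is clear, and leave the three below exactly as they lie. Lay it gently on the heat board under the lamp, flat, centred and square to the board, let go of it, and then wind the timer's key clockwise right up, in as many turns as it takes. Do not knock the magnifier or the lamp, and leave everything else on the bench where it is.

Things in the scene. Friction and masses are not known exactly. Their poses are not given: they have to be found in the camera images.
- plate_1: TOP plate of the stack, the one to take: aluminium base plate 100 x 60 mm (x, y), 12 mm thick, about 0.19 kg, with a copper pad in the middle of its face and a dark hole at each corner. Origin: centre of its underside; x along its 100 mm length, z up
- plate_2: second plate of the stack, same as the top one; its upper face (12 mm above its origin) is what the top plate lies on
- plate_3: third plate, same size
- plate_4: lowest plate, same size
- stack_board: plywood board 150 x 110 x 10 mm, fixed to the bench, that the stack of four loose plates stands on; the stack's top face is 58 mm above the bench; plates are set a few mm and a few degrees out from one another. Origin: centre of underside; its x points away from the robot, roughly along the plates
- magnifier: bench magnifier, fixed, overhanging the stack: round lens head 120 mm across and 20 mm thick, its underside 130 mm above the bench (72 mm above the stack). Origin: on the bench under the lens centre. From the head a thin arm runs along its own +x (away from the robot) to a post at 150 mm with a 104 mm round foot; nothing stands on the side towards the robot
- heat_board: pale heat-proof board in a steel pan, fixed, 130 x 90 mm (x, y; pan 134 x 94), its flat top 20 mm above the bench, no rim. Origin: centre of underside; x along its length and pointing away from the robot
- heat_spot (a point): middle of the heat board's top face, axes as the heat board
- lamp: infrared reflector lamp, fixed, hanging over the heat board: 80 mm across, its face 113 mm above the bench (93 mm above the heat board), lamp and holder 228 mm tall, gooseneck over the top to 285 mm and down along its own +x (away from the robot) to a 100 mm round foot at 150 mm. Origin: on the bench under the lamp's centre
- timer_key (a joint): winding key of the bench timer, rad: 0 run down, grows as the key is turned clockwise seen from above, stop (fully wound) at 3.2. Sprung: takes 0.07 to 0.11 N m to wind, and the ratchet friction holds it wherever it is let go
- key_grip (a point): centre of the key's wing, 50 mm above the bench, on the vertical axis of turning; the wing is a flat bar 46 mm long (point x, turns with the key), 10 mm thick (point y), from 39 to 61 mm above the bench, a small dark pointer on the dial at its -x end runs over the half circle of marks from run down to fully wound; on a fixed round white timer 78 mm across and 31 mm tall
- flux_bottle: bystander: amber flux bottle with a black cap, upright, 38 mm across, about 105 mm tall
- solder_reel: bystander: reel of solder lying flat, 54 mm across, 38 mm tall
- tip_cleaner: bystander: dark round pot of brass wool (tip cleaner), 72 mm across, 38 mm tall
- white_dish: bystander: square white dish, 85 x 85 mm, 24 mm tall
- screwdriver: bystander: screwdriver lying flat, about 150 mm long, under 30 mm high
- multimeter: bystander: black multimeter lying flat, 140 x 74 mm, 37 mm high
- knife_block: bystander: wooden block (50 x 110 mm, 35 mm high) with five pen knives standing in it, 175 mm tall in all; origin under the block

How it is judged:
On the way, in this order (a step that is already met when the one before it is completed fails the run):
1. the top plate is slid clear of the stack ((x of plate_1 in the frame of plate_2 above 0.097 m or x of plate_1 in the frame of plate_2 below -0.097 m or y of plate_1 in the frame of plate_2 above 0.058 m or y of plate_1 in the frame of plate_2 below -0.058 m)), for 0.05 s.
2. the plate lies flat, centred and square on the heat board and is let go (horizontal distance between plate_1 and heat_spot below 0.012 m and angle between the x axis of plate_1 and the x axis of heat_board, either way round below 0.14 rad and z of plate_1 in the frame of heat_spot below 0.003 m and angle between plate_1's own z axis and vertical below 0.06 rad and contact force between the fingers and plate_1 below 0.3 N), for 0.2 s.
3. the timer is wound up (value of joint timer_key above 2.9 rad), for 0.2 s.
At the end, for the whole second after the job is handed in: The plate lies at rest and free on the heat board: its centre within 12 mm of the board's centre, its length within 8 degrees of the board's, flat (within 3 mm and 3.4 degrees). The three other plates are each within 5 mm of where they lay. The key stands at 2.9 rad or more (stop at 3.2) (all of step 2 and distance of each of plate_2, plate_3, plate_4 from where it was at the start of the episode below 0.005 m and value of joint timer_key above 2.9 rad and linear speed of plate_1 below 0.02 m/s); the robot touches nothing.
It fails at once if the top plate lifted 10 to 48 mm off the second while still over the stack (x of plate_1 in the frame of plate_2 between -0.09 and 0.09 m and y of plate_1 in the frame of plate_2 between -0.05 and 0.05 m and z of plate_1 in the frame of plate_2 between 0.022 and 0.06 m).
It fails at once if a lower plate pushed more than 12 mm (distance of any of plate_2, plate_3, plate_4 from where it was at the start of the episode above 0.012 m).
It fails at once if the plate dropped or thrown on to the heat board (faster than 0.5 m/s within 40 mm of it) (distance between plate_1 and heat_spot below 0.04 m and linear speed of plate_1 above 0.5 m/s).
It fails at once if the magnifier or the lamp knocked (over 10 N) (contact force between any of magnifier, lamp and anything else above 10 N).
It fails at once if a bystander moved more than 20 mm, or an upright one tipped over 17 degrees (distance of any of flux_bottle, solder_reel, tip_cleaner, white_dish, screwdriver, multimeter, knife_block from where it was at the start of the episode above 0.02 m or angle between any of flux_bottle, knife_block, tip_cleaner, solder_reel's own z axis and vertical above 0.3 rad).
It also fails if it takes over 72 s, if anything falls off the work surface, if the arm or the gripper's body presses on something with over 40 N, if the wrist force passes 120 N, or if a joint passes its speed limit or range.

## Working session

There is one attempt and no reset: what is moved stays moved. The work goes in short steps, Python scripts to look and compute and a tool call to move; the robot and the scene stay as the last step left them, time stands still between calls to the robot, and variables do not carry over. Pictures are saved under pics/ and viewed, at most 10 in all, crops included, and the job is handed in when it is done.

Besides the shell and the picture viewer there is one more tool, called after ">>>" as name(argument=value, ...), one argument or row to a line, values as JSON. step_arm: Moves the arm, as the interface text tells. Its arguments: {"type":"object","properties":{"deltas":{"type":"array","items":{"type":"array","items":{"type":"array","items":{"type":"number"}}}}},"required":["deltas"]}

```bash
mkdir -p pics; python3 - <<'E'
from workcell import monitor,cams,bot
import cv2,numpy as np
print(bot.nose_length); s=monitor.observe(); print(s)
for n in("top","side"):
    f=cams.grab_frame(n); cv2.imwrite(f"pics/{n}0.png",f[:,:,::-1]); i=cams.camera_info(n); print(n,i)
E
```

```text
0.017
{'t': 0.0, 'qpos': array([-1.31270180e+00,  9.18493724e-02,  1.23188488e+00,  1.78892383e-05,
        1.81978211e+00, -5.67237668e-02]), 'joint_vel': array([ 1.82904291e-04, -1.12875994e-03,  4.98638356e-04, -1.66702984e-03,
       -1.05817109e-03, -6.58913490e-06]), 'tau': array([-3.59123044e-05, -4.46450830e+01, -4.06447971e+01,  6.97921892e-02,
        2.91016046e-02, -1.17284162e-04]), 'tool_pos': array([ 0.18569627, -0.57020907,  0.21001314]), 'tool_rot': array([-3.10085921e+00, -4.92182294e-01,  2.76461631e-04]), 'ft_force': array([-1.14795541, -0.14770178,  0.01357597]), 'moment': array([0.0479671 , 0.02307582, 0.0567706 ]), 'grip_force': 0.0, 'finger_gap': 1.0000664391815277}
top {'camera_matrix': array([[490.76191715,   0.        , 276.27175806],
       [  0.        , 490.76191715, 205.03892848],
       [  0.        ,   0.        ,   1.        ]]), 'view': array([[-0.00483419, -0.99998345, -0.00311823,  0.02210941],
       [ 0.98396198, -0.00531273,  0.17829918, -0.52663621],
       [-0.17831279, -0.00220629,  0.98397138, -1.60440112],
       [ 0.        ,  0.        ,  0.        ,  1.        ]])}
side {'camera_matrix': array([[381.56184534,   0.        , 283.1366894 ],
       [  0.        , 381.56184534, 211.30570272],
       [  0.        ,   0.        ,   1.        ]]), 'view': array([[-0.94986423, -0.31188162,  0.02208611,  0.52302825],
       [ 0.18619703, -0.50750363,  0.84129111, -0.14190794],
       [-0.25117446,  0.8032247 ,  0.54013097, -1.05512563],
       [ 0.        ,  0.        ,  0.        ,  1.        ]])}
```

View pics/top0.png

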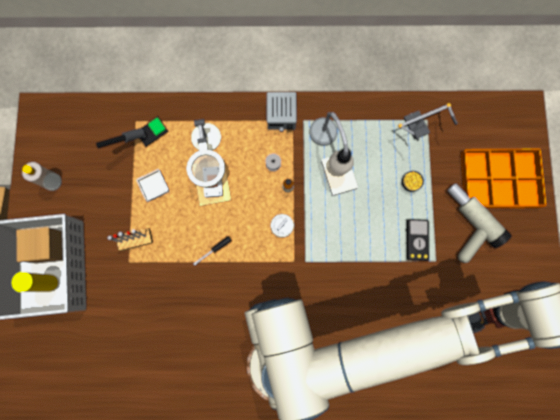

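View pics/side0.png

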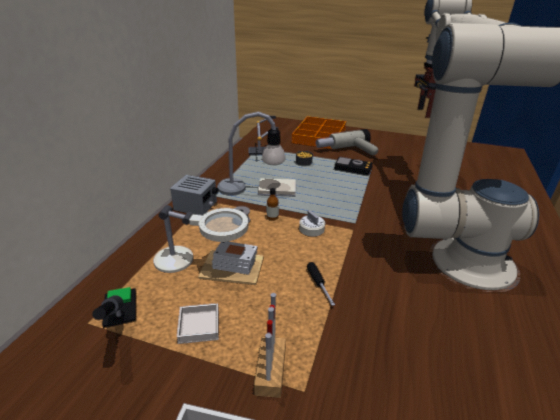

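The top view shows the stack and board at about (213,190), partly under the lens at (206,168). The heat board is at (338,175) with the lamp over it, the timer at (282,226) and the flux bottle at (288,185). The side view confirms that the side towards the robot is open.

```bash
cat > h.py <<'E'
from workcell import monitor,cams,bot
import cv2,numpy as np
from scipy.spatial.transform import Rotation as R
def cast(info,uv,z):
    K,V=info["camera_matrix"],info["view"]; uv=np.atleast_2d(uv).astype(float)
    d=np.c_[uv,np.ones(len(uv))]@np.linalg.inv(K).T*[1,-1,-1]
    d=d@V[:3,:3]; c=-V[:3,:3].T@V[:3,3]
    return c+d*((z-c[2])/d[:,2])[:,None]
def proj(info,p):
    q=np.atleast_2d(p)@info["view"][:3,:3].T+info["view"][:3,3]; q=q*[1,-1,-1]@info["camera_matrix"].T
    return q[:,:2]/q[:,2:]
def snap(name,out,scale=1):
    i=cams.camera_info(name); f=cams.grab_frame(name)[:,:,::-1].copy(); cv2.imwrite(f"pics/{out}.png",f)
    np.savez(f"pics/{out}.npz",**i); return i,f
def load(out): return dict(np.load(f"pics/{out}.npz")),cv2.imread(f"pics/{out}.png")
def goal(p,zrot):
    """tool-frame shift (mm) and z-turn (deg) from measured pose to a pointing-down pose with tool y axis at zrot (deg, world)"""
    s=monitor.observe(); r=R.from_rotvec(s["tool_rot"]); d=r.inv().apply(np.array(p)-s["tool_pos"])*1e3
    y=np.array([np.cos(np.radians(zrot)),np.sin(np.radians(zrot)),0]); z=np.array([0,0,-1]); x=np.cross(y,z)
    t=(r.inv()*R.from_matrix(np.c_[x,y,z])).as_rotvec(degrees=True)
    print("shift",d.round(1),"turn",t.round(2),"tool axes world\n",r.as_matrix().round(3),"q",s["qpos"].round(2))
E
python3 - <<'E'
from h import *
i=cams.camera_info("top")
for n,uv,z in [("lens",(206,168),.14),("magfoot",(206,136),.01),("stackboardcorners",[(197,180),(225,176),(230,199),(200,204)],.01),("plate near",(213,190),.058),("timer",(282,226),.031),("bottle",(288,184),.1),("reel",(273,162),.038),
 ("heatcorners",[(320,156),(348,150),(357,187),(328,194)],.02),("lamp top",(343,155),.2),("lampfoot",(323,131),.01),("meter",(418,240),.037),("driver",[(195,264),(230,240)],.02),("cleaner",(412,181),.038),("dish",(153,186),.02),("kb",(132,240),.035)]:
    print(n,cast(i,uv,z)[:,:2].round(3).tolist())
s=monitor.observe();w=cams.camera_info("wrist");V=w["view"];c=-V[:3,:3].T@V[:3,3]
r=R.from_rotvec(s["tool_rot"]);print("wrist cam in tool",r.inv().apply(c-s["tool_pos"]),r.inv().as_matrix()@V[:3,:3].T,w["camera_matrix"][0,0])
E
```

```text
lens [[0.632, 0.245]]
magfoot [[0.783, 0.267]]
stackboardcorners [[0.623, 0.295], [0.637, 0.198], [0.556, 0.179], [0.539, 0.282]]
plate near [[0.577, 0.232]]
timer [[0.458, 0.0]]
bottle [[0.587, -0.02]]
reel [[0.679, 0.03]]
heatcorners [[0.705, -0.134], [0.726, -0.232], [0.593, -0.259], [0.569, -0.158]]
lamp top [[0.656, -0.189]]
lampfoot [[0.799, -0.147]]
meter [[0.407, -0.453]]
driver [[0.332, 0.293], [0.412, 0.176]]
cleaner [[0.609, -0.444]]
dish [[0.601, 0.444]]
kb [[0.413, 0.503]]
wrist cam in tool [ 0.07493063 -0.00125096 -0.17373128] [[ 5.06675696e-04  9.61678148e-01  2.74180385e-01]
 [ 9.99999669e-01 -6.61872112e-04  4.73529203e-04]
 [ 6.36855037e-04  2.74180054e-01 -9.61678165e-01]] 353.99469962397154
```

>>> step_arm(
  deltas=[
    [[36,-27,-4,0,0,0,1],[36,-27,-4,0,0,0,1],[36,-27,-4,0,0,0,1],[36,-27,-4,0,0,0,1],[36,-27,-4,0,0,0,1]],
  ],
)

```text
t: 0.6
tool_pos: [0.3157, -0.3848, 0.2308]
tool_rot: [-3.102, -0.492, 0.0]
ft_force: [1.0, -1.0, -1.1]
finger_gap: 0.996
grip_force: 0.0
```

>>> step_arm(
  deltas=[
    [[36,-27,-4,0,0,0,1],[36,-27,-4,0,0,0,1],[36,-27,-4,0,0,0,1],[36,-27,-4,0,0,0,1],[36,-27,-4,0,0,0,1]],
  ],
)

```text
t: 1.1
tool_pos: [0.4451, -0.2006, 0.251]
tool_rot: [-3.103, -0.492, 0.0]
ft_force: [0.7, -1.3, -0.2]
finger_gap: 1.0
grip_force: 0.0
```

>>> step_arm(
  deltas=[
    [[0,0,0,0,6,0,1],[0,0,0,0,6,0,1],[0,0,0,0,6,0,1],[0,0,0,0,6,0,1],[0,0,0,0,0,0,1]],
  ],
)

```text
t: 1.6
tool_pos: [0.4428, -0.2029, 0.2496]
tool_rot: [-2.974, -0.467, -0.632]
ft_force: [0.1, 0.7, -0.2]
finger_gap: 0.996
grip_force: 0.0
```

```bash
python3 - <<'E'
from h import *
goal((.5,.2,.2),-80)
print(monitor.observe()["tool_pos"]); snap("wrist","w1")
E
```

```text
shift [ 142.1 -365.9  118.2] turn [ -1.73 -23.97   7.72] tool axes world
 [[ 0.87   0.307  0.387]
 [ 0.279 -0.952  0.126]
 [ 0.407 -0.001 -0.913]] q [-0.77 -0.47  1.71  0.37  1.69  0.57]
[ 0.44284893 -0.20288144  0.24964835]
```

View pics/w1.png

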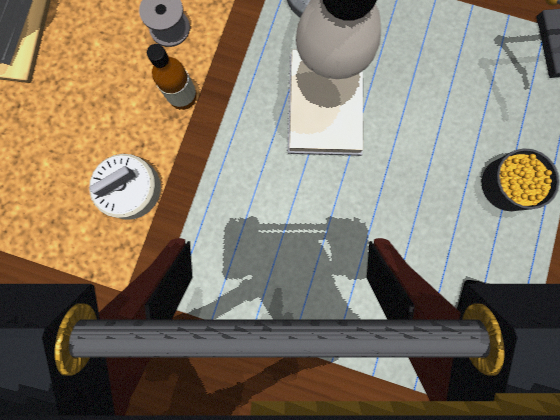

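The wrist view shows the heat board with near corners at about (290,149) and (362,152), and the lamp above it. The timer is centred near (122,186), with its wing running from (92,187) to (135,172).

```bash
python3 - <<'E'
from h import *
i,f=load("w1")
for n,uv,z in [("heat near corners",[(290,148),(362,151)],.02),("left edge",(293,90),.02),("right edge",(364,95),.02)]:
    print(n,cast(i,uv,z)[:,:2].round(4).tolist())
c=cast(i,[(290,148),(362,151)],.02); print(np.linalg.norm(c[0]-c[1]))
a=cv2.resize(f[40:170,270:390],None,fx=4,fy=4,interpolation=cv2.INTER_CUBIC); b=cv2.resize(f[140:230,75:170],None,fx=5,fy=5,interpolation=cv2.INTER_CUBIC)
h=max(a.shape[0],b.shape[0]); o=np.zeros((h,a.shape[1]+b.shape[1]),np.uint8); o=np.zeros((h,a.shape[1]+b.shape[1]//1,3),np.uint8)
o[:a.shape[0],:a.shape[1]]=a;o[:b.shape[0],a.shape[1]:]=b; print(o.shape,a.shape); cv2.imwrite("pics/crop1.png",o[:600,:800] if o.shape[1]<=800 else cv2.resize(o,None,fx=.8,fy=.8))
E
```

```text
heat near corners [[0.5662, -0.1752], [0.5895, -0.26]]
left edge [[0.6389, -0.156]]
right edge [[0.6597, -0.2425]]
0.08793868880072225
(520, 955, 3) (520, 480, 3)
```

View pics/crop1.png

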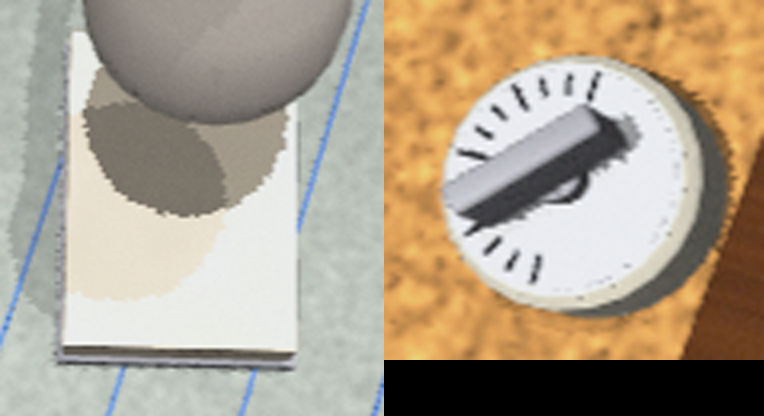

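>>> step_arm(
  deltas=[
    [[10,-46,4.5,0,0,0,1],[10,-46,4.5,0,0,0,1],[10,-46,4.5,0,0,0,1],[10,-46,4.5,0,0,0,1],[10,-46,4.5,0,0,0,1]],
  ],
)

```text
t: 2.15
tool_pos: [0.4251, 0.035, 0.2517]
tool_rot: [-2.975, -0.471, -0.632]
ft_force: [1.6, 0.6, -0.2]
finger_gap: 1.0
grip_force: 0.0
```

>>> step_arm(
  deltas=[
    [[10,-46,4.5,0,0,0,1],[10,-46,4.5,0,0,0,1],[10,-46,4.5,0,0,0,1],[0,0,0,0,6,0,1],[0,0,0,0,0,0,1]],
  ],
)

```text
t: 2.65
tool_pos: [0.4121, 0.1774, 0.2489]
tool_rot: [-2.921, -0.474, -0.779]
ft_force: [-0.0, 0.3, -0.1]
finger_gap: 1.003
grip_force: 0.0
```

```bash
python3 - <<'E'
from h import *
goal((.5,.2,.2),-80)
print(monitor.observe()["tool_pos"]); snap("wrist","w2")
E
```

```text
shift [54.2  6.3 87.5] turn [ -2.12 -29.79   8.25] tool axes world
 [[ 0.823  0.316  0.472]
 [ 0.275 -0.949  0.156]
 [ 0.498  0.001 -0.867]] q [ 0.34 -0.84  1.96 -0.01  1.5   1.59]
[0.41207883 0.17740387 0.24890583]
```

View pics/w2.png

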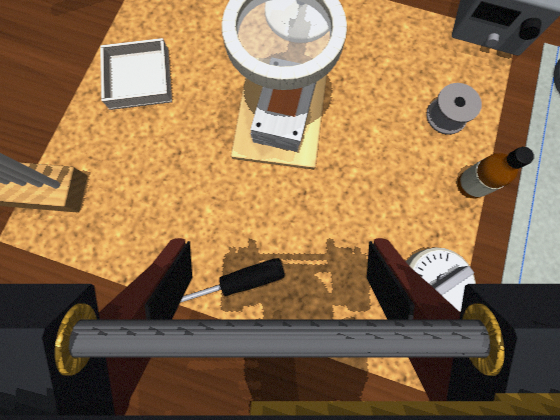

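This view shows the lens ring at (284,37), with the near half of the stack clear of it around (280,120). The board's near corners are at (233,156) and (315,167). I'll crop in for the corners.

```bash
python3 - <<'E'
from h import *
i,f=load("w2")
cv2.imwrite("pics/crop2.png",cv2.resize(f[70:170,225:335],None,fx=6,fy=6,interpolation=cv2.INTER_CUBIC))
E
```

```text
(no output)
```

View pics/crop2.png

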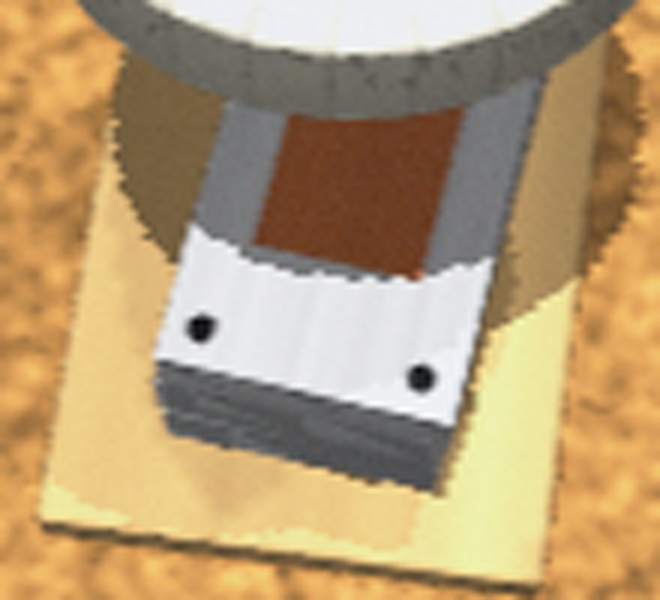

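The crop shows the top plate's near corners at (251,130) and (301,141). Its side edges run up to (263,87) and (316,83), and the lens underside's near edge is at (287,89).

```bash
python3 - <<'E'
from h import *
i,f=load("w2")
L,Rr,lf,rf=cast(i,[(251,130),(300.8,141.2),(263,86.7),(315.8,83.3)],.058)
print("width",np.linalg.norm(L-Rr)); 
for a,b in((L,lf),(Rr,rf)): d=b-a; print("side heading",np.degrees(np.arctan2(d[1],d[0])))
n=Rr-L; h=np.degrees(np.arctan2(n[0],-n[1])); print("from near edge",h)
print("near mid",(L+Rr)/2,"corners",L,Rr)
print("lens near edge",cast(i,(286.7,89.2),.13), "r")
# independent: side/top view check of near corners
i0,_=load("top0"); 
w1,_=load("w1"); hc=cast(w1,[(290.6,148.4),(363.1,150.3),(292.8,51),(363,74)],.02); print(hc.round(4))
for a,b in((0,2),(1,3)): d=hc[b]-hc[a]; print(np.degrees(np.arctan2(d[1],d[0])))
E
```

```text
width 0.05939177609231269
side heading 5.173448767954639
side heading 4.135145752334233
from near edge 4.803795980474264
near mid [0.55622737 0.23081051 0.058     ] corners [0.55374052 0.26040208 0.058     ] [0.55871422 0.20121893 0.058     ]
lens near edge [[0.57445605 0.22513276 0.13      ]] rTraceback (most recent call last):
  File "<stdin>", line 10, in <module>
  File "h.py", line 15, in load
    def load(out): return dict(np.load(f"pics/{out}.npz")),cv2.imread(f"pics/{out}.png")
                               ~~~~~~~^^^^^^^^^^^^^^^^^^^
    fid = stack.enter_context(open(os.fspath(file), "rb"))
                              ~~~~^^^^^^^^^^^^^^^^^^^^^^^
FileNotFoundError: [Errno 2] No such file or directory: 'pics/top0.npz'
```

```bash
cat >> h.py <<'E'
def axes(h,tilt):
    h,t=np.radians([h,tilt]); z=np.array([np.sin(t)*np.cos(h),np.sin(t)*np.sin(h),-np.cos(t)]); y=np.array([np.sin(h),-np.cos(h),0]); return np.c_[np.cross(y,z),y,z]
def goal2(G,h,tilt,back=0):
    """turn first (tool axes, deg), then shift (mm) in the axes after turning; G = grasp point"""
    s=monitor.observe(); r=R.from_rotvec(s["tool_rot"]); A=axes(h,tilt); tcp=np.array(G)+A[:,2]*(.002-back)
    print("turn",(r.inv()*R.from_matrix(A)).as_rotvec(degrees=True).round(2),"shift after",(A.T@(tcp-s["tool_pos"])*1e3).round(1),"tcp",tcp.round(4),"now",s["tool_pos"].round(4),"q",s["qpos"].round(2),"f",s["ft_force"].round(1))
E
python3 - <<'E'
from h import *
goal2((.5642,.2315,.070),4.8,35,.08); print(axes(4.8,35).round(3))
E
```

```text
turn [-7.15  5.07 11.36] shift after [ 23.7 -42.8 159.1] tcp [0.5196 0.2278 0.1339] now [0.4129 0.1758 0.2506] q [ 0.33 -0.84  1.96 -0.01  1.5   1.58] f [ 0.7 -0.5  0.5]
[[ 0.816  0.084  0.572]
 [ 0.069 -0.996  0.048]
 [ 0.574  0.    -0.819]]
```

>>> step_arm(
  deltas=[
    [[6,-10,35,0,0,0,1],[6,-10,35,0,0,0,1],[6,-10,30,-3.6,2.5,5.7,1],[6,-10,30,-3.6,2.5,5.7,1],[0,0,0,0,0,0,1]],
  ],
)

```text
t: 3.2
tool_pos: [0.4844, 0.2356, 0.1484]
tool_rot: [-2.978, -0.126, -0.922]
ft_force: [-0.6, 0.3, -0.7]
finger_gap: 1.003
grip_force: 0.0
```

```bash
python3 - <<'E'
from h import *
goal2((.5642,.2315,.070),4.8,35,.05)
E
```

```text
turn [0.15 0.61 0.11] shift after [19.9 10.8 61.6] tcp [0.5368 0.2292 0.1093] now [0.4844 0.2356 0.1484] q [ 0.57 -0.6   2.03 -0.29  1.18  2.09] f [-0.6  0.3 -0.7]
```

>>> step_arm(
  deltas=[
    [[10,5,31,0,0.6,0,1],[10,5.5,31,0,0,0,1],[0,0,0,0,0,0,1]],
  ],
)

```text
t: 3.5
tool_pos: [0.5389, 0.2269, 0.1117]
tool_rot: [-2.971, -0.128, -0.94]
ft_force: [-0.6, -0.3, -0.1]
finger_gap: 1.001
grip_force: 0.0
```

```bash
python3 - <<'E'
from h import *
goal2((.5642,.2315,.070),4.8,35,0)
i,f=snap("wrist","w3"); 
c=[[.55374,.2604,.058],[.55871,.20122,.058]]; print(proj(i,c).round(1))
E
```

```text
turn [ 0.12 -0.11  0.16] shift after [-3.  -2.4 50.9] tcp [0.5653 0.2316 0.0684] now [0.5389 0.2269 0.1117] q [ 0.48 -0.47  2.02 -0.26  1.04  2.03] f [-0.6 -0.3 -0.1]
[[234.3 240. ]
 [320.3 240.2]]
```

View pics/w3.png

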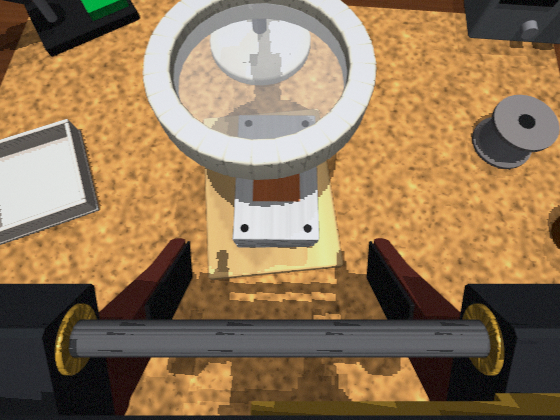

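The near corners appear at about (234,239) and (318,241), within 1–2 px of the prediction. Going in and gripping.

>>> step_arm(
  deltas=[
    [[-1,-1,17,0,0,0,1],[-1,-1,17,0,0,0,1],[-1,-0.4,17,0,0,0,1],[0,0,0,0,0,0,1],[0,0,0,0,0,0,1]],
  ],
)

```text
t: 4.05
tool_pos: [0.5646, 0.2344, 0.0724]
tool_rot: [-2.964, -0.129, -0.947]
ft_force: [0.2, -0.6, 0.1]
finger_gap: 1.0
grip_force: 0.0
```

```bash
python3 - <<'E'
from h import *
goal2((.5642,.2315,.070),4.8,35,0)
i,f=snap("wrist","w4"); snap("side","s4")
E
```

```text
turn [-0.12 -0.45  0.14] shift after [-1.9  2.9  3.5] tcp [0.5653 0.2316 0.0684] now [0.5646 0.2344 0.0724] q [ 0.46 -0.37  2.01 -0.27  0.93  2.05] f [ 0.2 -0.6  0.1]
```

>>> step_arm(
  deltas=[
    [[-1,1.5,2,0,0,0,1],[0,0,0,0,0,0,1]],
  ],
)

```text
t: 4.35
tool_pos: [0.5644, 0.2335, 0.0686]
tool_rot: [-2.964, -0.13, -0.946]
ft_force: [0.4, 0.4, -0.3]
finger_gap: 1.003
grip_force: 0.0
```

```bash
python3 - <<'E'
from h import *
goal2((.5642,.2315,.070),4.8,35,0)
for k in range(3): cams.grab_frame("top"); print(monitor.observe()["tool_pos"].round(4))
E
```

```text
turn [-0.15 -0.41  0.19] shift after [0.5 1.9 0.6] tcp [0.5653 0.2316 0.0684] now [0.5644 0.2335 0.0686] q [ 0.46 -0.37  2.02 -0.27  0.92  2.04] f [ 0.4  0.4 -0.3]
[0.5644 0.2335 0.0684]
[0.5644 0.2335 0.0682]
[0.5644 0.2336 0.0681]
```

Good enough. I'll shift 2 mm sideways and close.

>>> step_arm(
  deltas=[
    [[0,1.9,0,0,0,0,1],[0,0,0,0,0,0,0.7],[0,0,0,0,0,0,0.6],[0,0,0,0,0,0,0.5],[0,0,0,0,0,0,0.5]],
  ],
)

```text
t: 5.0
tool_pos: [0.5646, 0.2316, 0.0679]
tool_rot: [-2.965, -0.13, -0.945]
ft_force: [0.6, -0.7, -0.3]
finger_gap: 0.672
grip_force: 0.0
```

>>> step_arm(
  deltas=[
    [[0,0,0,0,0,0,0.5],[0,0,0,0,0,0,0.5],[0,0,0,0,0,0,0.5]],
  ],
)

```text
t: 5.3
tool_pos: [0.5646, 0.2316, 0.0679]
tool_rot: [-2.965, -0.13, -0.945]
ft_force: [-0.4, -0.5, -0.1]
finger_gap: 0.504
grip_force: 0.0
```

```bash
python3 - <<'E'
from h import *
goal2((.5642,.2315,.070),4.8,35,0)
s=monitor.observe(); print(s["finger_gap"],s["grip_force"])
i,f=snap("wrist","w5"); i2,g=snap("side","s5")
cv2.imwrite("pics/c5.png",np.vstack([cv2.resize(f[120:320,160:400],None,fx=1.5,fy=1.5),np.hstack([cv2.resize(g[215:290,190:290],None,fx=3.6,fy=3.6)])]))
E
```

```text
turn [-0.14 -0.37  0.19] shift after [0.9 0.1 0. ] tcp [0.5653 0.2316 0.0684] now [0.5646 0.2316 0.0679] q [ 0.46 -0.37  2.02 -0.27  0.92  2.04] f [-0.4 -0.5 -0.1]
0.5036861887920927 0.0
```

View pics/c5.png

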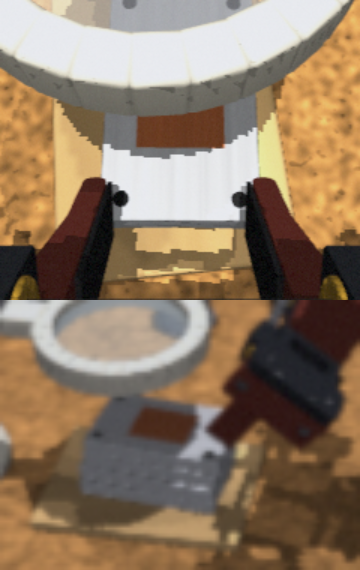

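The fingers have closed to 44 mm, inside the plate's 60 mm width, with no force. So they have passed over its face. I'll check the geometry.

```bash
python3 - <<'E'
from h import *
i,f=load("w5"); s=monitor.observe(); A=R.from_rotvec(s["tool_rot"]).as_matrix(); t=s["tool_pos"]
print("near corners px (231,268),(323,271):",cast(i,[(231,268),(323,271)],.058).round(4).tolist())
print("pred corner px",proj(i,[[.55374,.2604,.058],[.55871,.20122,.058]]).round(1))
for dx in(-10,0,10):
  for sy in(-1,1):
    p=t+A@np.array([dx,sy*22.2,17])/1e3; print(dx,sy,p.round(4),proj(i,p).round(1))
# side-view check of plate height: near right top corner
E
```

```text
near corners px (231,268),(323,271): [[0.5538, 0.2585, 0.058], [0.5566, 0.2081, 0.058]]
pred corner px [[227.6 267.8]
 [335.7 268.3]]
-10 -1 [0.5643 0.2539 0.0482] [[243.4 253.4]]
-10 1 [0.5682 0.2097 0.0482] [[319.3 253.5]]
0 -1 [0.5724 0.2546 0.054 ] [[242.9 237.4]]
0 1 [0.5763 0.2104 0.054 ] [[319.9 237.5]]
10 -1 [0.5806 0.2553 0.0598] [[242.4 221. ]]
10 1 [0.5845 0.2111 0.0598] [[320.4 221. ]]
```

```bash
python3 - <<'E'
from h import *
s=monitor.observe(); A=R.from_rotvec(s["tool_rot"]).as_matrix(); t=s["tool_pos"]
i,g=load("s5"); w,f=load("w5")
print(w["camera_matrix"])
for z in(17,0,-15,-40):
  for x in(-10,10):
    p=t+A@np.array([x,-22,z])/1e3; p2=t+A@np.array([x,22,z])/1e3; print(x,z,"side",proj(i,p).round(1),"wrist",proj(w,p).round(1),proj(w,p2).round(1))
print("plate near L,R corner side",proj(i,[[.55374,.2604,.058],[.55871,.20122,.058]]).round(1))
a=cv2.resize(g[190:290,180:310],None,fx=4,fy=4,interpolation=cv2.INTER_CUBIC); b=cv2.resize(f[200:330,180:380],None,fx=1.5*4/2.31,fy=1.5*4/2.31,interpolation=cv2.INTER_CUBIC)
cv2.imwrite("pics/c5b.png",np.vstack([a,b[:200*4//4,:520] if b.shape[1]>=520 else cv2.resize(b,(520,338))][:2])[:600])
E
```

```text
[[353.99469962   0.         279.07687998]
 [  0.         353.99469962 203.48449661]
 [  0.           0.           1.        ]]
-10 17 side [[247.2 260.6]] wrist [[243.7 253.4]] [[319.  253.5]]
10 17 side [[240.9 256. ]] wrist [[242.8 221. ]] [[320.1 221. ]]
-10 0 side [[250.8 257. ]] wrist [[240.7 266.4]] [[322.4 266.4]]
10 0 side [[244.4 252.4]] wrist [[239.6 231.5]] [[323.7 231.5]]
-10 -15 side [[254.  253.8]] wrist [[237.5 279.8]] [[325.9 279.8]]
10 -15 side [[247.6 249.1]] wrist [[236.2 242.4]] [[327.4 242.4]]
-10 -40 side [[259.5 248.2]] wrist [[230.9 307.8]] [[333.3 307.9]]
10 -40 side [[253.  243.4]] wrist [[229.1 265.3]] [[335.3 265.3]]
plate near L,R corner side [[250.  260.2]
 [256.8 246. ]]
```

View pics/c5b.png

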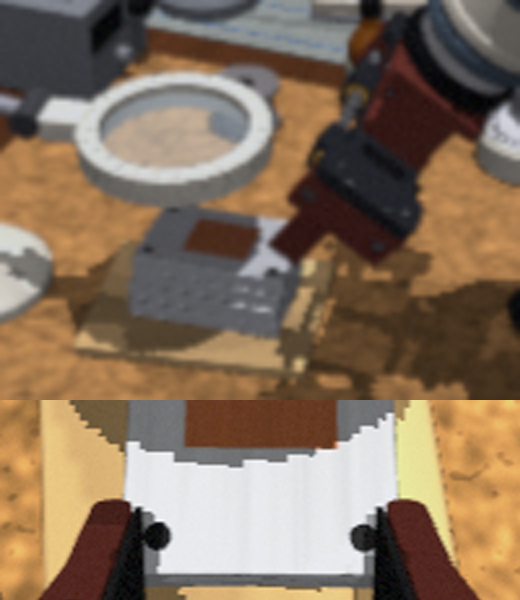

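In the side view the fingertips actually stand at about (250,253), and in the wrist view at row 240. Both put them roughly 31 mm further back along the tool than the nominal TCP implies, about 17 mm above the plate. I'll open and go 29 mm deeper.

>>> step_arm(
  deltas=[
    [[0,0,0,0,0,0,1],[0,0,0,0,0,0,1],[0,0,0,0,0,0,1],[0,0,0,0,0,0,1],[0,0,0,0,0,0,1]],
  ],
)

```text
t: 5.9
tool_pos: [0.5646, 0.2316, 0.0679]
tool_rot: [-2.965, -0.13, -0.945]
ft_force: [0.2, 0.2, 0.6]
finger_gap: 0.913
grip_force: 0.0
```

>>> step_arm(
  deltas=[
    [[-1,0,8,0,0,0,1],[-1,0,8,0,0,0,1],[-0.4,0,8,0,0,0,1],[0,0,4,0,0,0,1],[0,0,0,0,0,0,1]],
  ],
)

```text
t: 6.4
tool_pos: [0.5786, 0.2325, 0.0422]
tool_rot: [-2.967, -0.13, -0.943]
ft_force: [-0.5, -0.7, -0.1]
finger_gap: 1.002
grip_force: 0.0
```

```bash
python3 - <<'E'
from h import *
goal2((.5602,.2312,.070),4.8,35,-.031)
i,g=snap("side","s6"); w,f=snap("wrist","w6")
print("tip top corner rows in wrist (x=+10, z=-14):",proj(w,monitor.observe()["tool_pos"]+R.from_rotvec(monitor.observe()["tool_rot"]).apply([[.01,-.044,-.014],[-.01,-.044,-.014]])))
a=cv2.resize(g[190:290,180:310],None,fx=4,fy=4,interpolation=cv2.INTER_CUBIC)
cv2.imwrite("pics/c6.png",np.vstack([a,cv2.resize(f[180:320,150:410],(520,200))]))
E
```

```text
turn [-0.1  -0.25  0.2 ] shift after [ 0.9 -0.2 -0.4] tcp [0.5791 0.2328 0.043 ] now [0.5786 0.2325 0.0422] q [ 0.44 -0.3   2.02 -0.27  0.86  2.04] f [-0.5 -0.7 -0.1]
tip top corner rows in wrist (x=+10, z=-14): [[190.55615994 241.03361017]
 [193.30921746 278.38294386]]
```

View pics/c6.png

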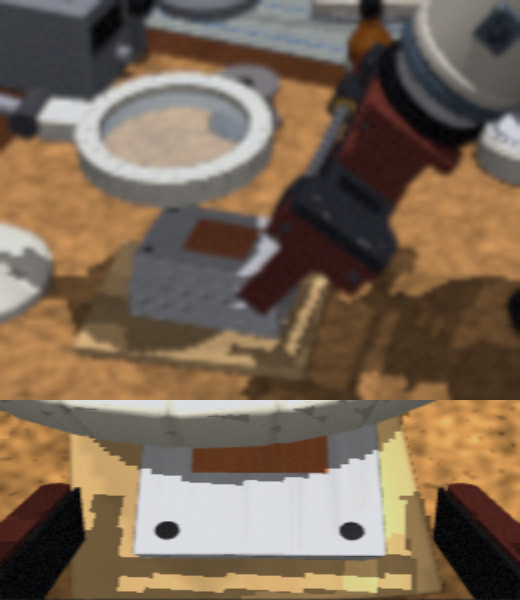

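The side crop shows the near finger's tip alongside the stack, with corners at about (239.5,262.5) and (245.5,268). In the wrist view the plate's near edge is centred between the fingers, columns 217 to 342.

```bash
python3 - <<'E'
from h import *
from scipy.optimize import least_squares
s=monitor.observe(); A=R.from_rotvec(s["tool_rot"]).as_matrix(); t=s["tool_pos"]
i,_=load("s6"); uv=[(239.5,262.5),(245.5,268)]
for y in(-44,-57):
  for u in uv:
    r=least_squares(lambda q:(proj(i,t+A@np.array([q[0],y,q[1]])/1e3)[0]-u),[0,0]); p=t+A@np.array([r.x[0],y,r.x[1]])/1e3
    print(y,r.x.round(1),p.round(4))
w,_=load("w6")
print(cast(w,[(217.5,288),(342.5,288.5)],.058).round(4).tolist())
E
```

```text
-44 [  8.1 -11.3] [0.5751 0.2766 0.0574]
-44 [-12.6  -8.1] [0.56   0.2753 0.0428]
-57 [ 10.9 -23.7] [0.5691 0.2892 0.0691]
-57 [ -9.4 -20.6] [0.5543 0.2879 0.0548]
[[0.5544, 0.2609, 0.058], [0.5593, 0.2024, 0.058]]
```

The wrist prediction for the tip, (190.6,241.0), matches the picture at (190,241.6). The tips sit at about z 0.049, within the top plate's thickness. Closing.

>>> step_arm(
  deltas=[
    [[0,0,0,0,0,0,0.6],[0,0,0,0,0,0,0.5],[0,0,0,0,0,0,0.5],[0,0,0,0,0,0,0.5],[0,0,0,0,0,0,0.5]],
  ],
)

```text
t: 7.0
tool_pos: [0.5789, 0.2329, 0.044]
tool_rot: [-2.965, -0.13, -0.946]
ft_force: [-0.6, -0.5, 1.3]
finger_gap: 0.678
grip_force: 30.0
```

>>> step_arm(
  deltas=[
    [[0,0,0,0,0,0,0.5],[0,0,0,0,0,0,0.5]],
  ],
)

```text
t: 7.2
tool_pos: [0.5788, 0.2329, 0.0439]
tool_rot: [-2.965, -0.13, -0.946]
ft_force: [-2.5, 0.5, 1.6]
finger_gap: 0.676
grip_force: 30.0
```

```bash
python3 - <<'E'
from h import *
snap("side","s7"); snap("top","t7"); print(monitor.observe()["tool_pos"])
E
```

```text
[0.57887885 0.23291828 0.04395886]
```

>>> step_arm(
  deltas=[
    [[0,4,0,0,0,0,0.5],[0,4,0,0,0,0,0.5],[0,0,0,0,0,0,0.5]],
  ],
)

```text
t: 7.6
tool_pos: [0.5797, 0.2245, 0.0439]
tool_rot: [-2.965, -0.13, -0.946]
ft_force: [0.2, 0.8, 1.7]
finger_gap: 0.675
grip_force: 30.0
```

```bash
python3 - <<'E'
from h import *
print(monitor.observe()["tool_pos"],monitor.observe()["ft_force"])
i,a=load("s7"); _,b=snap("side","s8")
# phase shift of patches: lower plates' long side (facing side camera) vs top plate
def P(x,y,z): return proj(i,[x,y,z])[0].round(0).astype(int)
A=axes(4.8,0)
for z in(.058,.046,.01): print(z,P(.556,.2604,z),P(.65,.27,z))
ga,gb=[cv2.cvtColor(v,6).astype(np.float32) for v in(a,b)]
d=np.abs(ga-gb); ys=slice(238,280)
for y in range(236,280,2): print(y,''.join(' .:*#'[min(4,int(v//8))] for v in d[y,200:270]))
E
```

```text
[0.57974519 0.22448337 0.04392632] [0.19870304 0.79002031 1.66564226]
0.058 [249 260] [213 254]
0.046 [249 264] [214 258]
0.01 [250 274] [215 269]
236                                                     :*:    :.    .... 
238                                                  :# *. ...*:       ..:
240                                :**:::...         :*    .:::.  ..      
242                       :*:     .:****###### *##* #*   . .  .:*#        
244                               .**********::. .:         ...  :::..    
246                                       ..::*##*####          .. .:::.  
248                                             :######           ...  ..:
250                  *#:       ...                 :#.              .... :
252                :##.      .::*******:::...    *##:                  ...
254                   .. ..........   ..::::*..###:         .*#*.        .
256                .*:....        .  .....:. *##:         .*######:     ..
258                      ..  .....:..      *#:..        .::.:* ####*:.  . 
260                                 ...... :#####:   ..*:       :#::###*.:
262                                       .###::####*:.         .. . *####
264                                              :*#*  .            *#####
266                                        *##:**#:               ..:::.:.
268                                             ...                      .
270                                                         .             
272                                        .            .::.              
274                                       :#######      ###.              
276                                             :#.                       
278                                            :##*   .*:
```

The lower plates' side face (rows 262–272) is unchanged, so only the top plate moved. Sliding on.

>>> step_arm(
  deltas=[
    [[0,9,0,0,0,0,0.5],[0,9,0,0,0,0,0.5],[0,9,0,0,0,0,0.5],[0,9,0,0,0,0,0.5],[0,9,0,0,0,0,0.5]],
  ],
)

```text
t: 8.15
tool_pos: [0.5836, 0.1792, 0.0439]
tool_rot: [-2.965, -0.13, -0.946]
ft_force: [0.3, 2.8, 2.9]
finger_gap: 0.679
grip_force: 30.0
```

>>> step_arm(
  deltas=[
    [[0,9,0,0,0,0,0.5],[0,9,0,0,0,0,0.5],[0,9,0,0,0,0,0.5],[0,0,0,0,0,0,0.5]],
  ],
)

```text
t: 8.55
tool_pos: [0.5853, 0.1515, 0.0423]
tool_rot: [-2.967, -0.128, -0.942]
ft_force: [0.2, 0.6, -1.9]
finger_gap: 0.679
grip_force: 30.0
```

```bash
python3 - <<'E'
from h import *
s=monitor.observe(); print(s["tool_pos"],s["ft_force"],s["qpos"].round(2),s["finger_gap"])
i,a=load("s7"); _,b=snap("side","s9")
ga,gb=[cv2.cvtColor(v,6).astype(np.float32) for v in(a,b)]
d=np.abs(ga-gb)
for y in range(256,280,2): print(y,''.join(' .:*#'[min(4,int(v//8))] for v in d[y,200:270]))
# plate in wrist view: copper pad contour
w,f=snap("wrist","w9"); hsv=cv2.cvtColor(f,40); m=((hsv[...,0]<12)&(hsv[...,1]>120)&(hsv[...,2]>60)&(hsv[...,2]<200)).astype(np.uint8); m[330:]=0
n,l,st,c=cv2.connectedComponentsWithStats(m)
for k in range(1,n):
    if st[k,4]>150: print(st[k],c[k],cast(w,c[k],.058).round(4))
E
```

```text
[0.58525442 0.15147772 0.04229563] [ 0.19544892  0.64248037 -1.94135935] [ 0.26 -0.39  2.09 -0.13  0.84  1.8 ] 0.6788351828246942
256               ..**.......:::**:***##*###################:.*#####*#####
258                      .. ............:**##.############: :**..##*######
260                                ... ... :#############. .::.*....######
262                                       .############*     ###:: ::: .. 
264                                              :###*.     ###    .:#####
266                                        *##:*:**:    .: :###   ..:::.::
268                                             .....  *##:##:..          
270                                                   .###* *###.         
272                                        .        .*###* *#######*:::.  
274                                       :#######**#####:################
276                                             *#########################
278                                            :##########################
[  94  159   74   75 3930] [132.0778626  197.22519084] [[0.6024 0.2305 0.058 ]]
[176 239  38  42 699] [196.20600858 259.81688126] [[0.5734 0.1925 0.058 ]]
[345 238  43  67 894] [364.50223714 265.72818792] [[0.5776 0.1117 0.058 ]]
```

The plate is clear and hangs freely (fz −1.9 N is about its weight). Now I'll work out the carry legs in the tool axes.

```bash
python3 - <<'E'
from h import *
s=monitor.observe(); A=R.from_rotvec(s["tool_rot"]).as_matrix(); p=s["tool_pos"]
for q in[(.590,.09,.050),(.590,.09,.137),(.515,0,.137),(.515,-.24,.137)]:
    print(q,(A.T@(np.array(q)-p)*1e3).round(0)); p=np.array(q)
print(A.round(3))
E
```

```text
(0.59, 0.09, 0.05) [ 3. 63. -6.]
(0.59, 0.09, 0.137) [ 50.  -0. -71.]
(0.515, 0, 0.137) [-67.  83. -48.]
(0.515, -0.24, 0.137) [-17. 239. -12.]
[[ 0.813  0.087  0.576]
 [ 0.071 -0.996  0.05 ]
 [ 0.578 -0.    -0.816]]
```

>>> step_arm(
  deltas=[
    [[0.6,12.6,-1.2,0,0,0,0.5],[0.6,12.6,-1.2,0,0,0,0.5],[0.6,12.6,-1.2,0,0,0,0.5],[0.6,12.6,-1.2,0,0,0,0.5],[0.6,12.6,-1.2,0,0,0,0.5]],
  ],
)

```text
t: 9.15
tool_pos: [0.5902, 0.0903, 0.0501]
tool_rot: [-2.965, -0.131, -0.945]
ft_force: [0.4, 0.5, -2.1]
finger_gap: 0.679
grip_force: 30.0
```

>>> step_arm(
  deltas=[
    [[10,0,-14.2,0,0,0,0.5],[10,0,-14.2,0,0,0,0.5],[10,0,-14.2,0,0,0,0.5],[10,0,-14.2,0,0,0,0.5],[10,0,-14.2,0,0,0,0.5]],
  ],
)

```text
t: 9.65
tool_pos: [0.5898, 0.0907, 0.1375]
tool_rot: [-2.965, -0.131, -0.944]
ft_force: [0.4, -1.1, -2.8]
finger_gap: 0.677
grip_force: 30.0
```

>>> step_arm(
  deltas=[
    [[-13.4,16.6,-9.6,0,0,0,0.5],[-13.4,16.6,-9.6,0,0,0,0.5],[-13.4,16.6,-9.6,0,0,0,0.5],[-13.4,16.6,-9.6,0,0,0,0.5],[-13.4,16.6,-9.6,0,0,0,0.5]],
  ],
)

```text
t: 10.15
tool_pos: [0.5145, 0.0003, 0.1373]
tool_rot: [-2.965, -0.132, -0.945]
ft_force: [-0.1, -0.9, -1.3]
finger_gap: 0.68
grip_force: 30.0
```

```bash
python3 - <<'E'
from h import *
s=monitor.observe(); print(s["tool_pos"],s["ft_force"],s["qpos"].round(2),s["finger_gap"],s["grip_force"])
w,f=snap("wrist","w10"); A=R.from_rotvec(s["tool_rot"]).as_matrix()
# predicted plate corners if level & where gripped: near edge 4mm behind G horizontally
h=np.array([np.cos(np.radians(4.8)),np.sin(np.radians(4.8)),0]); y=np.array([h[1],-h[0],0])
G=s["tool_pos"]-A[:,2]*.033; zt=G[2]-.012
for a,b in[(-.004,-.03),(-.004,.03),(.096,-.03),(.096,.03),(.046,0)]:
    p=G+h*a+y*b; p[2]=zt; print(proj(w,p).round(1))
g=cv2.cvtColor(f,40)
for r in range(60,300,8): print(r,''.join('%X'%(v//16) for v in g[r,180:380:3,2]),''.join('c' if hh<15 and ss>100 else ('w' if ss<50 else ' ') for hh,ss in g[r,180:380:3,:2]))
E
```

```text
[5.14479034e-01 2.61983886e-04 1.37287971e-01] [-0.09381929 -0.92353197 -1.28394341] [-0.17 -0.78  2.16  0.16  1.16  1.29] 0.6796253763924911 29.986851811408997
[[217.9 290.6]]
[[345.7 291.4]]
[[229.1 108.7]]
[[335.6 109.2]]
[[282.1 191.7]]
60 EEDDDCDCCEEEDCCEECACCEEEEEEECDEDDCCDBCDDEDEEEDECCCDC666666666666BCB                                                     ccccccccccccwww
68 EEEEDEEDDECCEEDCDCACDEEEECDEEEDECAEECCDEEEDDEEEEDDEE666666666665BBB                                                     ccccccccccccwww
76 CCACDEECADDDEEDCCDCCCBACB99999999ACDECDDDDECCA9DDBDB666666666666BBB                          wwwwwwww                   ccccccccccccwww
84 ACDEDCDDCDDDCBDCDDDCA999999999999999ACCBECAEDDEEDADD666666666666BBB                      wwwwwwwwwwwwwwww               ccccccccccccwww
92 DDDDDDDDDCBDEDDCDEEC999999822279999999EDDCCDDEEDDEEC666666666666BBB                     wwwwwwww wwwwwwwww              ccccccccccccwww
100 EECDDEDDBDEDDDDEDBEA9999998222599A9999DEEEEDCDDDEEE9666666666666BBB                    wwwwwwwwwwwwwwwwwww             cccccccccccccwww
108 DEEEDDDEEDEEBCEEEEDC
[... 2635 characters left out ...]

260 EED55555421009FFFFFFFFFFFFFFFFFFFFFFFFEFFEFFFFFFFFFFFE0111355555CCC    cccccc w  wwwwwwwwwwwwwwwwwwwwwwwwwwwwwwwwwwwwwwwww cw ccccccwww
268 B555555411100CFFA333FFFFFFFFFFFFFFFFFFFFFFFFFFF333CEFE101113555555C  cccccccww   wwwwwwwwwwwwwwwwwwwwwwwwwwwwwwwwwwwwwwwwww  wwcccccccw
276 5555552100111EFFE33CFFFFFFFFFFFFFFFFFFFFFFFFEFF533CFFF1010023555555 ccccccc w   wwwwwwwwwwwwwwwwwwwwwwwwwwwwwwwwwwwwwwwwwww    wccccccc
284 3333321001007FFFFFFFFFFFFFEFFEFFEFFFFFFFFFFEFFFFFFFEEE4010101253333 ccccccw w   wwwwwwwwwwwwwwwwwwwwwwwwwwwwwwwwwwwwwwwwwww     w ccccc
292 333311001010675665665566CCCA96558BCCCD989EEEEE765444433001010124333 cccc    w                                       ccccccc  w   w cccc
```

The wrist picture's value profile shows the plate level and centred, with the near edge at row 290, the far edge at row 112 and the pad at columns 249–312. That matches the prediction within 2–3 px. Next I'll check the lamp clearance and plan the approach.

```bash
python3 - <<'E'
from h import *
w1,_=load("w1"); hc=cast(w1,[(290.6,148.4),(363.1,150.3),(292.8,51),(363,74)],.02)
for a,b in((0,2),(1,3)): d=hc[b]-hc[a]; print("board side heading",np.degrees(np.arctan2(d[1],d[0])))
H=np.array([np.cos(np.radians(15)),np.sin(np.radians(15)),0]); Y=np.array([H[1],-H[0],0])
C=hc[:2].mean(0)+H*.065; print("near mid",hc[:2].mean(0),"C",C)
for z in(.113,.12,.135): p=cast(w1,(337.2,78.8),z)[0]; print("lamp low edge along,lat",z,(p-C)@H,(p-C)@Y)
i,_=load("s6"); t=np.array([.5786,.2325,.0422]); A=R.from_rotvec([-2.967,-.13,-.943]).as_matrix()
for z in(-75,-94,-110): print("body",z,[proj(i,t+A@np.array([x,-89,z])/1e3).round(0).tolist() for x in(-37,37)])
for back,z in[(.11,.14),(.11,.057),(0,.057),(0,.046)]:
    G=C-H*(.046+back); G[2]=z; goal2(G,15,35,-.031)
E
```

```text
board side heading 16.36192566565951
board side heading 16.035687487286893
near mid [ 0.57835035 -0.2185289   0.02      ] C [ 0.64113553 -0.20170567  0.02      ]
lamp low edge along,lat 0.113 -0.021886497192862123 -0.0034163091095729364
lamp low edge along,lat 0.12 -0.025585310453025 -0.004438731394907648
lamp low edge along,lat 0.135 -0.03351133886765985 -0.006629636292053469
body -75 [[[263.0, 272.0]], [[238.0, 253.0]]]
body -94 [[[268.0, 268.0]], [[242.0, 249.0]]]
body -110 [[[272.0, 264.0]], [[246.0, 245.0]]]
turn [ 5.84 -0.29 -8.09] shift after [-67.4 226.2 -17.6] tcp [ 0.5087 -0.2372  0.113 ] now [ 0.5133 -0.0018  0.1372] q [-0.17 -0.78  2.16  0.16  1.17  1.29] f [ 1.2 -1.8 -2. ]
turn [ 5.84 -0.29 -8.09] shift after [-115.   226.2   50.4] tcp [ 0.5087 -0.2372  0.03  ] now [ 0.5133 -0.0018  0.1372] q [-0.17 -0.78  2.16  0.16  1.17  1.29] f [ 1.2 -1.8 -2. ]
turn [ 5.84 -0.29 -8.09] shift after [-24.9 226.2 113.4] tcp [ 0.615  -0.2087  0.03  ] now [ 0.5133 -0.0018  0.1372] q [-0.17 -0.78  2.16  0.16  1.17  1.29] f [ 1.2 -1.8 -2. ]
turn [ 5.84 -0.29 -8.09] shift after [-31.2 226.2 122.5] tcp [ 0.615  -0.2087  0.019 ] now [ 0.5133 -0.0018  0.1372] q [-0.17 -0.78  2.16  0.16  1.17  1.29] f [ 1.2 -1.8 -2. ]
```

>>> step_arm(
  deltas=[
    [[-2,24,-1,0,0,0,0.5],[-2,28,-1,0,0,0,0.5],[-2,28,-1,0,0,0,0.5],[-2,28,-1,0,0,0,0.5],[-2,28,-1,0,0,0,0.5]],
  ],
)

```text
t: 10.7
tool_pos: [0.5162, -0.137, 0.1357]
tool_rot: [-2.965, -0.131, -0.946]
ft_force: [0.1, 1.0, -1.9]
finger_gap: 0.679
grip_force: 30.0
```

>>> step_arm(
  deltas=[
    [[-2,28,-1,1.6,-0.1,-2.2,0.5],[-2,28,-1,1.6,-0.1,-2.2,0.5],[-2,24,-1,1.6,-0.1,-2.2,0.5],[-2,14,-1,1.6,0,-2.2,0.5],[0,0,0,0,0,0,0.5]],
  ],
)

```text
t: 11.2
tool_pos: [0.5212, -0.2326, 0.1333]
tool_rot: [-2.89, -0.399, -0.91]
ft_force: [0.4, 1.1, -2.1]
finger_gap: 0.681
grip_force: 30.0
```

```bash
python3 - <<'E'
from h import *
H=np.array([np.cos(np.radians(15.8)),np.sin(np.radians(15.8)),0]); C=np.array([.6410,-.2015,.02])
for back,z in[(.11,.14),(.11,.057),(0,.057),(0,.046)]:
    G=C-H*(.046+back); G[2]=z; goal2(G,15.8,35,-.031)
E
```

```text
turn [-0.17  0.02 -0.13] shift after [-22.6   2.7   9. ] tcp [ 0.5091 -0.2388  0.113 ] now [ 0.5212 -0.2326  0.1333] q [-0.81 -0.35  1.89  0.55  1.33  0.43] f [ 0.4  1.1 -2.1]
turn [-0.17  0.02 -0.13] shift after [-70.2   2.7  77. ] tcp [ 0.5091 -0.2388  0.03  ] now [ 0.5212 -0.2326  0.1333] q [-0.81 -0.35  1.89  0.55  1.33  0.43] f [ 0.4  1.1 -2.1]
turn [-0.17  0.02 -0.13] shift after [ 19.9   2.7 140.1] tcp [ 0.615  -0.2089  0.03  ] now [ 0.5212 -0.2326  0.1333] q [-0.81 -0.35  1.89  0.55  1.33  0.43] f [ 0.4  1.1 -2.1]
turn [-0.17  0.02 -0.13] shift after [ 13.6   2.7 149.1] tcp [ 0.615  -0.2089  0.019 ] now [ 0.5212 -0.2326  0.1333] q [-0.81 -0.35  1.89  0.55  1.33  0.43] f [ 0.4  1.1 -2.1]
```

>>> step_arm(
  deltas=[
    [[-14,0.6,15.4,0,0,0,0.5],[-14,0.5,15.4,0,0,0,0.5],[-14,0.5,15.4,0,0,0,0.5],[-14,0.5,15.4,0,0,0,0.5],[-14,0.5,15.4,0,0,0,0.5]],
  ],
)

```text
t: 11.7
tool_pos: [0.5094, -0.2351, 0.0303]
tool_rot: [-2.889, -0.403, -0.912]
ft_force: [-0.2, -0.2, -1.8]
finger_gap: 0.678
grip_force: 30.0
```

>>> step_arm(
  deltas=[
    [[9,0,6.3,0,0,0,0.5],[9,0,6.3,0,0,0,0.5],[9,0,6.3,0,0,0,0.5],[9,0,6.3,0,0,0,0.5],[9,0,6.3,0,0,0,0.5]],
  ],
)

```text
t: 12.2
tool_pos: [0.5638, -0.2208, 0.0324]
tool_rot: [-2.888, -0.404, -0.914]
ft_force: [-0.1, 0.6, -1.6]
finger_gap: 0.676
grip_force: 30.0
```

```bash
python3 - <<'E'
from h import *
H=np.array([np.cos(np.radians(15.8)),np.sin(np.radians(15.8)),0]); C=np.array([.6410,-.2015,.02]); Y=np.array([H[1],-H[0],0])
for back,z in[(0,.057),(0,.046)]:
    G=C-H*(.046+back); G[2]=z; goal2(G,15.8,35,-.031)
w,f=snap("wrist","w11"); g=cv2.cvtColor(f,40)
print("board corners pred",[proj(w,C+H*a+Y*b).round(0)[0].tolist() for a,b in((-.065,-.045),(-.065,.045),(.065,-.045),(.065,.045))])
s=monitor.observe(); A=R.from_rotvec(s["tool_rot"]).as_matrix(); G=s["tool_pos"]-A[:,2]*.033; G[2]-=.012
print("plate corners pred",[proj(w,G+H*a+Y*b).round(0)[0].tolist() for a,b in((-.004,-.03),(-.004,.03),(.096,-.03),(.096,.03))])
for r in range(80,330,8): print(r,''.join('%X'%(v//16) for v in g[r,180:380:2,2]))
E
```

```text
turn [-0.16 -0.14  0.07] shift after [41.6  2.5 32.1] tcp [ 0.615  -0.2089  0.03  ] now [ 0.5638 -0.2208  0.0324] q [-0.73 -0.2   1.95  0.58  1.11  0.38] f [-0.1  0.6 -1.6]
turn [-0.16 -0.14  0.07] shift after [35.3  2.5 41.1] tcp [ 0.615  -0.2089  0.019 ] now [ 0.5638 -0.2208  0.0324] q [-0.73 -0.2   1.95  0.58  1.11  0.38] f [-0.1  0.6 -1.6]
board corners pred [[208.0, 229.0], [364.0, 229.0], [221.0, 49.0], [350.0, 49.0]]
plate corners pred [[218.0, 289.0], [345.0, 290.0], [228.0, 108.0], [335.0, 108.0]]
80 AAAAAAAAA999899999DEEEEE999999999999999999999999999999998899999999999999999999999EEECAAAAAAAAAA9DAAA
88 ABAAABBAA999999998DEDE9877667666777776767766677999999999999999999999999999999998999EDAAAAAAABAADAABB
96 AAAAAAAA999999999BDDDD777776666777776776767777777677699999999999999999999999999999DEEAAAAAAAAADAAAAA
104 AAAAAAAAA99999999ADDDDDB7666766666667667776676676766766666699998999999999999999999BEECABABBAACAAAAAA
112 ABAAAAAB99999999ADDDDDDB8CC6666666666666666666666666666666666766666666799888D999EEEEEDBBBAAABBBBBBAA
120 AAABBAA9999999998DDDDDDDACCD8111126666666666666666666667666666
[... 2068 characters left out ...]
EEEEEEEEEEEEEEEEEEEEEEEEEEEEEEEEEEEEEEEEEEEEEEEEEED2010000111244433333
288 33333321100000000025557788899A9AABBBBBBBBCCCCCCCDDDDDDDDDDDDDDDDEEEDDDDEEDEDCCCDC5000010000112443333
296 3333211110001101135554455565444554455555554445444455444444444445444444644444666666500101111001134333
304 33221111101011004444555446444557AAA85AAAAA4499994A999A45AA9944699985ACA98449AB6666660100010000111223
312 22222100010100244466666676666B9ABBBBB99BBB9BA9BBBBB99BB9BBAABBBA9997C99AA9AABBB666666200100000111222
320 2222222222222222222222222222222222222222222222222222222222222222222222222222222222222222222222222222
328 6665556666566665556655656656665666665556666665656666666666666666666665446666666666665666666665656566
```

The board's near edge is at row 229, columns 208–359. The plate's midline is about 2 mm to the left of the board's, which matches the remaining sideways shift. Going in and then down.

>>> step_arm(
  deltas=[
    [[8.4,0.5,6.4,0,0,0,0.5],[8.4,0.5,6.4,0,0,0,0.5],[8.4,0.5,6.4,0,0,0,0.5],[8.4,0.5,6.4,0,0,0,0.5],[8,0,6.4,0,0,0,0.5]],
  ],
)

```text
t: 12.75
tool_pos: [0.614, -0.2084, 0.0288]
tool_rot: [-2.888, -0.402, -0.912]
ft_force: [-0.3, 0.0, -2.0]
finger_gap: 0.679
grip_force: 30.0
```

>>> step_arm(
  deltas=[
    [[-1.5,0,2.3,0,0,0,0.5],[-1.5,0,2.3,0,0,0,0.5],[-1.5,0,2.3,0,0,0,0.5],[0,0,0,0,0,0,0.5]],
  ],
)

```text
t: 13.15
tool_pos: [0.6127, -0.2084, 0.0197]
tool_rot: [-2.888, -0.401, -0.911]
ft_force: [0.2, 0.0, -2.6]
finger_gap: 0.676
grip_force: 30.0
```

```bash
python3 - <<'E'
from h import *
H=np.array([np.cos(np.radians(15.8)),np.sin(np.radians(15.8)),0]); C=np.array([.6410,-.2015,.02])
G=C-H*.046; G[2]=.045; goal2(G,15.8,35,-.031)
E
```

```text
turn [-0.24 -0.03 -0.05] shift after [0.7 1.  2.6] tcp [ 0.615  -0.2089  0.018 ] now [ 0.6127 -0.2084  0.0197] q [-0.64 -0.09  1.88  0.56  1.03  0.44] f [ 0.2  0.  -2.6]
```

>>> step_arm(
  deltas=[
    [[0.5,0,2,0,0,0,0.5],[0,0,0,0,0,0,0.5]],
  ],
)

```text
t: 13.35
tool_pos: [0.6148, -0.2082, 0.0193]
tool_rot: [-2.888, -0.402, -0.913]
ft_force: [0.8, -0.6, -2.1]
finger_gap: 0.674
grip_force: 30.0
```

>>> step_arm(
  deltas=[
    [[-0.3,0,0.4,0,0,0,0.5],[0,0,0,0,0,0,0.5]],
  ],
)

```text
t: 13.55
tool_pos: [0.6149, -0.2082, 0.019]
tool_rot: [-2.888, -0.402, -0.913]
ft_force: [-0.6, -0.4, -2.0]
finger_gap: 0.675
grip_force: 30.0
```

>>> step_arm(
  deltas=[
    [[-0.4,0,0.6,0,0,0,0.5],[0,0,0,0,0,0,0.5]],
  ],
)

```text
t: 13.75
tool_pos: [0.615, -0.2082, 0.0183]
tool_rot: [-2.888, -0.402, -0.913]
ft_force: [-0.7, -0.3, 0.4]
finger_gap: 0.678
grip_force: 30.0
```

Contact: fz has gone from −2.0 to +0.4. Releasing.

>>> step_arm(
  deltas=[
    [[-0.2,0,0.3,0,0,0,0.5],[0,0,0,0,0,0,0.75],[0,0,0,0,0,0,0.85],[0,0,0,0,0,0,0.95],[0,0,0,0,0,0,1]],
  ],
)

```text
t: 14.25
tool_pos: [0.615, -0.2081, 0.0179]
tool_rot: [-2.888, -0.402, -0.913]
ft_force: [-0.3, -0.3, -0.7]
finger_gap: 0.977
grip_force: 0.0
```

>>> step_arm(
  deltas=[
    [[0,0,0,0,0,0,1],[0,0,0,0,0,0,1]],
  ],
)

```text
t: 14.45
tool_pos: [0.6149, -0.2081, 0.0177]
tool_rot: [-2.888, -0.402, -0.912]
ft_force: [-0.2, 0.1, 0.5]
finger_gap: 0.999
grip_force: 0.0
```

```bash
python3 - <<'E'
from h import *
w,f=snap("wrist","w12"); g=cv2.cvtColor(f,40); s=monitor.observe(); print(s["tool_pos"],s["finger_gap"],s["grip_force"],s["ft_force"])
H=np.array([np.cos(np.radians(15.8)),np.sin(np.radians(15.8)),0]); C=np.array([.6410,-.2015,.02]); Y=np.array([H[1],-H[0],0])
print("board pred",[proj(w,C+H*a+Y*b).round(0)[0].tolist() for a,b in((-.065,-.045),(-.065,.045),(.065,-.045),(.065,.045))])
print("plate pred",[proj(w,C+[0,0,.012]+H*a+Y*b).round(0)[0].tolist() for a,b in((-.05,-.03),(-.05,.03),(.05,-.03),(.05,.03))])
for r in range(180,320,5): print(r,''.join('%X'%(v//16) for v in g[r,180:380:2,2]),''.join('c' if hh<15 and ss>100 else ('w' if ss<30 else ' ') for hh,ss in g[r,180:380:3,:2]))
E
```

```text
[ 0.6148403  -0.20804148  0.01769903] 0.9979142644471387 0.0 [-0.34174644  0.38355642 -0.33462711]
board pred [[191.0, 325.0], [375.0, 326.0], [209.0, 100.0], [357.0, 100.0]]
plate pred [[220.0, 292.0], [347.0, 292.0], [230.0, 110.0], [336.0, 110.0]]
180 9999999999CEEEEEEEE777666766677777666666666666666665666666666666666699999999999899CEEEEEEEBBBBBAEBBB wwwwwww        wwwwwwwwccccccccccccccccccccccwwwwwwww  wwwwwwwww ww
185 9999999AA9DEEEEEEEEE76766676777777666666666666666666666666666666666999999999999899EEEEEEEEABBBACCBCC wwwwwww        wwwwwwwwccccccccccccccccccccccwwwwwwww  wwwwwwww  ww
190 999AA99999EEEEEEEEEEEB776766777777666666666666666666666666666666666679A99999999BDCEEEEEEEEDBBBCEBCCC wwwwwww        wwwwwwwwccccccccccccccccccccccwwwwwwwwwwwwwwwwww www
195 AAAA9999ACEEEEEEEEEEEDEE66677777766666666666666666666666666666666666689999999CEDEEEEEEEEEECBBBEBBBBB wwwwww        wwwwwwwwwccccccccccccccccccccccwwwwwwwwwwwwwwwwww www
200 AAAAAA9ABAEEEEEEEEEEDCEEEE77777776666666666666666666666666666666666669999EEEEEEDEEEEEEEEEEDBACDCBBBB wwwww w       wwwwwwwwwccccccccccccccccccccccwwwwwww
[... 3294 characters left out ...]
    www 
300 0555459999999999999999999999999999999999999999999999999999999999999999999999999999999997777767756660 wwww                                                           wwwc
305 5554579999999999999999999999999999999999999999999999999999999999999999999999999999999986777777766666 wwww                                                            www
310 5455679999999CEEEED99CEEEC9BEEEEE999EEEEC9EEEEED99CEEEE9CEEEEE99BEEEEC999EEEE99EEEEE997EEEEC7AEA6666 wwww     wwww www wwww  www wwww  www wwww wwww  www www        www
315 5446679999CEEEEEEEEEEEEEEEEEEEEEEEEEEEEEEEEEEEEEEEEEEEEEEEEEEEEEEEEEEEEEEEEEEEEEEEEEEEEEEEEEEEEC6666 wwww   wwwwwwwwwwwwwwwwwwwwwwwwwwwwwwwwwwwwwwwwwwwwwwwwww       www
```

The plate's near edge is at row 289 and its midline, at column 280, matches the board's at row 230. It is placed and free. Now I'll withdraw straight back along the tool.

>>> step_arm(
  deltas=[
    [[0,0,-15,0,0,0,1],[0,0,-20,0,0,0,1],[0,0,-25,0,0,0,1],[0,0,-30,0,0,0,1],[0,0,-35,0,0,0,1]],
  ],
)

```text
t: 15.0
tool_pos: [0.5446, -0.2279, 0.121]
tool_rot: [-2.888, -0.403, -0.911]
ft_force: [0.1, -0.2, -0.1]
finger_gap: 0.999
grip_force: 0.0
```

```bash
python3 - <<'E'
from h import *
w1,f1=load("w1")
c=cast(w1,(120.5,185),.031)[0]; print("dial",c)
U=lambda x,y:((x-384)/4+75,y/4+140)
for p in[(525,158)]: print("wing",cast(w1,U(*p),.061)[0])
e=cast(w1,[U(452,197),U(597,116)],.061); d=e[1]-e[0]; print("wing len",np.linalg.norm(d),"heading",np.degrees(np.arctan2(d[1],d[0])),e)
m=cast(w1,[U(*p) for p in[(597,85),(570,83),(545,88),(520,95),(500,112),(482,130),(470,153),(470,225),(490,245),(512,258),(537,268)]],.031)-c
print("mark angles",np.degrees(np.arctan2(m[:,1],m[:,0])).round(0), np.linalg.norm(m,axis=1).round(3))
b=cast(w1,[U(630,130)],.031)[0]-c; print("dark blob",b,np.degrees(np.arctan2(b[1],b[0])))
w,f=snap("wrist","w13"); s=monitor.observe(); print(s["tool_pos"],s["qpos"].round(2))
print(proj(w,[.458,0,.031]))
# plate check from retreat: copper centroid, near edge
g=cv2.cvtColor(f,40); mm=((g[...,0]<15)&(g[...,1]>90)).astype(np.uint8); mm[240:]=0
n,l,st,cc=cv2.connectedComponentsWithStats(mm)
for k in range(1,n):
    if st[k,4]>100: print("copper",st[k],cc[k],cast(w,cc[k],.032).round(4))
goal2((.458,0,.12),0,0,-.031)
E
```

```text
dial [ 4.59175002e-01 -1.11797208e-04  3.10000000e-02]
wing [ 0.46005602 -0.00212269  0.061     ]
wing len 0.0442020031573798 heading -41.52049734353844 [[ 0.44392124  0.0127537   0.061     ]
 [ 0.4770161  -0.01654728  0.061     ]]
mark angles [   3.   19.   34.   49.   63.   78.   92.  134.  150.  166. -177.] [0.03  0.029 0.029 0.03  0.029 0.03  0.03  0.03  0.028 0.027 0.027]
dark blob [ 0.01978369 -0.01247513  0.        ] -32.23456628816483
[ 0.54479363 -0.230255    0.12794002] [-0.77 -0.31  1.87  0.55  1.29  0.45]
[[-40.59420885 301.24632318]]
copper [  71    0  152  240 9676] [146.38435304 125.32730467] [[ 0.6372 -0.0767  0.032 ]]
copper [ 317    0  243   61 9032] [464.50210363  20.92725864] [[ 0.8345 -0.3354  0.032 ]]
copper [ 261  132   40   46 1779] [280.29510961 154.74086565] [[ 0.6418 -0.1993  0.032 ]]
turn [ -4.65 -35.1   15.43] shift after [ -86.8 -230.3   40.9] tcp [0.458 0.    0.087] now [ 0.5448 -0.2303  0.1279] q [-0.77 -0.31  1.87  0.55  1.29  0.45] f [ 1.5 -1.   4.6]
```

The copper pad is at (0.6418, −0.1993), within 3 mm of the board's centre. The wing lies at −41.5°/138.5°, with the pointer end about 41° up from run-down, so it needs about 141° more clockwise. I'll move away from the lamp first, then untilt.

>>> step_arm(
  deltas=[
    [[-3,-35,-2,0,0,0,1],[-3,-42,-2,0,0,0,1],[-3,-42,-2,0,0,0,1],[-3,-42,-2,0,0,0,1],[-3,-42,-2,0,0,0,1]],
  ],
)

```text
t: 15.55
tool_pos: [0.4719, -0.037, 0.1209]
tool_rot: [-2.889, -0.4, -0.914]
ft_force: [0.1, -0.3, 0.6]
finger_gap: 1.001
grip_force: 0.0
```

>>> step_arm(
  deltas=[
    [[-3,-42,-2,0,0,0,1],[0,0,0,0,-8,0,1],[0,0,0,0,-8,0,1],[0,0,0,0,-8,0,1],[0,0,0,0,-8,0,1]],
  ],
)

```text
t: 16.05
tool_pos: [0.476, -0.0022, 0.1228]
tool_rot: [-3.097, -0.44, -0.059]
ft_force: [1.0, -1.3, 0.3]
finger_gap: 1.004
grip_force: 0.0
```

>>> step_arm(
  deltas=[
    [[0,0,0,0,-3,-5,1],[0,0,0,0,0,-8.5,1],[0,0,0,0,0,-8.5,1],[0,0,0,0,0,-8.5,1],[0,0,0,0,0,-8.5,1]],
  ],
)

```text
t: 16.55
tool_pos: [0.4754, -0.0023, 0.1213]
tool_rot: [-2.772, -1.459, 0.014]
ft_force: [-0.7, 0.5, 0.5]
finger_gap: 0.999
grip_force: 0.0
```

>>> step_arm(
  deltas=[
    [[0,0,0,0,0,-8.5,1],[0,0,0,0,0,-8.5,1],[0,0,0,0,0,-8.5,1],[0,0,0,0,0,-8.5,1],[0,0,0,0,0,-8.5,1]],
  ],
)

```text
t: 17.05
tool_pos: [0.4753, -0.0024, 0.1214]
tool_rot: [-2.054, -2.362, 0.007]
ft_force: [0.1, -1.2, -0.4]
finger_gap: 1.004
grip_force: 0.0
```

>>> step_arm(
  deltas=[
    [[0,0,0,0,0,-8.5,1],[0,0,0,0,0,-8.5,1],[0,0,0,0,0,-8.5,1],[0,0,0,0,0,-8.5,1],[0,0,0,0,0,0,1]],
  ],
)

```text
t: 17.55
tool_pos: [0.4754, -0.0024, 0.1214]
tool_rot: [-1.28, -2.856, 0.002]
ft_force: [-0.3, 0.0, -0.6]
finger_gap: 0.998
grip_force: 0.0
```

```bash
python3 - <<'E'
from h import *
goal2((.4595,-.001,.12),138.5,0,-.031)
w,f=snap("wrist","w14"); c=proj(w,[.4595,-.001,.061])[0]; print(c, proj(w,[[.4439,.0128,.061],[.477,-.0165,.061]]))
x0,y0=int(c[0])-60,int(c[1])-50; g=cv2.cvtColor(f,40)
for r in range(y0,y0+100,4):
    if 0<=r<420: print(r,''.join('%X'%(v//16) for v in g[r,x0:x0+120:2,2]))
print(x0)
E
```

```text
turn [-0.31 -0.62 -6.78] shift after [12.9 -9.5 34.4] tcp [ 0.4595 -0.001   0.087 ] now [ 0.4754 -0.0024  0.1214] q [-0.08 -0.24  1.7   0.    1.69 -0.81] f [-0.3  0.  -0.6]
[263.07607542 201.64286345] [[259.0623685  171.89562212]
 [267.35183089 233.48480685]]
151 EEFFEEEFFFEEFFFDEFFFFFFFFFFFF6FFFFF6FFFFFFFFFFFFF87DD7777899
155 FFFFEDFFFFFFFEEFFFFFFFFFAEFFFFEFFFA7FFFD6FFFFFFFFEEA8EE76667
159 FFFFDCDFFFEEDEFEFFFD5FFFF5EFF44FFFFFFFFBFFFF9BFFFFEEDBEEE757
163 EDEEEEEFFEEEEFFFFFFFF4BFFFFF5566589FFFFFFFF3EFFFFEFFEE8EEEEB
167 CBCEEFFFFEEFFFFF4BFFFFFFFFD89BCC9599FFFFFFFFFFF94FFFFEFBEEEE
171 EEEEDFFFFEEFFFFFFF94FFFFFFBEEEEEC58BFFFFFFFFFBCFFFFFFFEECFED
175 FFFFFFFFFEFFFFFFFFFFFFFFFFEDEEEED879FFFFFFFFFFFFFF9DFFEECFFF
179 FFFFFFFFDEFFFFFFFFFFFFFFFFFDEEEEDA59FFFFFFFFFFFFBFFFFFFEEEFF
183 AEBFFFFFFFFFFFFFFFFFFFFFFFFBEEEEEC54EFFFFFFFFFFFFFFFFFFFEDFF
187 49BA9DEAEFFFFFFFFFFFFFFFFFFEEEFFFE889BFFFFFFFFFF558CAFFFFCFF
191 4547AA99DADDDDDDDDDDDDDDFFFECEEEED95AFDFFFFFFFFFFFFFFFFFFFFE
195 55455578AACDDDDDDDDDDDDDDFFFBEEEEEB49FFFFFFFFFFFF445BFFFF999
199 555554548ABDDDDDDDDCDDDDDDDDAFEFFFE79DDDDDDDDDDCDDDDDDDBAAAA
203 5555454448ACDDDDDDDDDDCDCDDDBCDEDDCA6DDDDDDDDCD839CDDDBB8888
207 55444444448ACDDDDCDDDDDDDDDCD79999984DDDDDDDDDDDCCCDDCAAAAA9
211 544444444445ACDDDDDCDDDDDDCDC99999986ADDDDDDD43DDDDDBA989BA8
215 8864444444446ABDDDDDDDDDDDDDDB89999978DDDCDDDDDB2BDBA99899A9
219 778874444444446ABDDDDDDDDDDDDD79999985DDDDDDCDDDDBAAAAACBA96
223 88876444544454446ABDDDDDDDDDDD99999987DDDDDDDDDAAABBCBAACCA9
227 88876544445544444546AACDDDDDDDB8999999CCDDDCAABBBBBBBBBA9998
231 877887455544444445444459AABCDDDDDDDDDDCAAAAABBBA99ABA98AA978
235 77886454444444445444555444444479A9998899ABBBBAA999A9889AA979
239 887885544455444544555444444444448BBAAABABBBCCCBA9BBA889AA99A
243 E9888445554444455544444444454444457BABBBABBBAAABCCBAABBBBCCB
247 EEED7655444444555444444444444444554449B98AA99AAABBAABBBA9ABA
203
```

```bash
python3 - <<'E'
from h import *
w,f=load("w14"); e=cast(w,[(261,168),(271.5,229.5)],.061); d=e[0]-e[1]; c=e.mean(0); h=np.degrees(np.arctan2(d[1],d[0])); print(c,np.linalg.norm(d),h)
G=c.copy(); G[2]=.059; goal2(G,h,0,-.031)
E
```

```text
[0.46017515 0.00166915 0.061     ] 0.04409177817902312 140.60295985332624
turn [-0.3  -0.63 -9.14] shift after [14.3 -6.6 95.3] tcp [0.4602 0.0017 0.026 ] now [ 0.4754 -0.0024  0.1213] q [-0.08 -0.24  1.7   0.    1.69 -0.8 ] f [-0.1  0.6  1.1]
```

>>> step_arm(
  deltas=[
    [[0,0,0,0,-0.6,-8.5,1],[14,-6,19,0,0,0,1],[0,0,25,0,0,0,1],[0,0,25,0,0,0,1],[0,0,25,0,0,0,1]],
  ],
)

```text
t: 18.1
tool_pos: [0.4604, 0.0018, 0.0263]
tool_rot: [-1.076, -2.949, 0.007]
ft_force: [-0.4, 0.5, -0.0]
finger_gap: 1.002
grip_force: 0.0
```

>>> step_arm(
  deltas=[
    [[0,0,0,0,0,0,1],[0,0,0,0,0,0,0]],
  ],
)

```text
t: 18.3
tool_pos: [0.4603, 0.0018, 0.0271]
tool_rot: [-1.072, -2.949, 0.008]
ft_force: [-0.3, 1.4, 0.9]
finger_gap: 0.942
grip_force: 0.0
```

```bash
python3 - <<'E'
from h import *
goal2((.4600,.001,.059),140,0,-.031)
E
```

```text
turn [-0.34 -0.11  0.04] shift after [-0.3 -0.8  1.1] tcp [0.46  0.001 0.026] now [0.4603 0.0018 0.0271] q [-0.07 -0.25  1.88 -0.    1.52 -0.94] f [-0.3  1.4  0.9]
```

Aligned. Closing on the wing.

>>> step_arm(
  deltas=[
    [[0,0,0,0,0,0,0],[0,0,0,0,0,0,0],[0,0,0,0,0,0,0],[0,0,0,0,0,0,0],[0,0,0,0,0,0,0]],
  ],
)

```text
t: 18.8
tool_pos: [0.4605, 0.0019, 0.0268]
tool_rot: [-1.069, -2.951, 0.008]
ft_force: [0.1, -0.1, -0.9]
finger_gap: 0.492
grip_force: 0.0
```

>>> step_arm(
  deltas=[
    [[0,0,0,0,0,0,0],[0,0,0,0,0,0,0],[0,0,0,0,0,0,0],[0,0,0,0,0,0,0],[0,0,0,0,0,0,0]],
  ],
)

```text
t: 19.3
tool_pos: [0.4595, 0.0008, 0.027]
tool_rot: [-1.069, -2.949, 0.012]
ft_force: [-6.2, -4.3, 5.0]
finger_gap: 0.111
grip_force: 56.7
```

>>> step_arm(
  deltas=[
    [[0,0,0,0,0,0,0],[0,0,0,0,0,0,0],[0,0,0,0,0,0,0],[0,0,0,0,0,0,0],[0,0,0,0,0,0,0]],
  ],
)

```text
t: 19.8
tool_pos: [0.4595, 0.0008, 0.027]
tool_rot: [-1.069, -2.949, 0.012]
ft_force: [-6.0, -5.8, 5.0]
finger_gap: 0.11
grip_force: 56.6
```

>>> step_arm(
  deltas=[
    [[0,-1.4,0,0,0,0,0],[0,0,0,0,0,6,0],[0,0,0,0,0,8,0],[0,0,0,0,0,8,0],[0,0,0,0,0,8,0]],
  ],
)

```text
t: 20.3
tool_pos: [0.4601, 0.0012, 0.027]
tool_rot: [-1.804, -2.57, 0.006]
ft_force: [0.5, 0.6, 2.1]
finger_gap: 0.112
grip_force: 56.4
```

>>> step_arm(
  deltas=[
    [[0,0,0,0,0,8,0],[0,0,0,0,0,8,0],[0,0,0,0,0,8,0],[0,0,0,0,0,8,0],[0,0,0,0,0,8,0]],
  ],
)

```text
t: 20.8
tool_pos: [0.461, 0.0012, 0.0271]
tool_rot: [2.574, 1.798, -0.004]
ft_force: [4.7, -0.5, -0.7]
finger_gap: 0.113
grip_force: 56.0
```

```bash
python3 - <<'E'
from h import *
goal2((.4600,.001,.059),140,0,-.031); s=monitor.observe(); print(s["moment"],s["finger_gap"],s["ft_force"])
E
```

```text
turn [ -0.11   0.13 -70.13] shift after [ 0.7 -0.8  1.1] tcp [0.46  0.001 0.026] now [0.461  0.0012 0.0271] q [-0.07 -0.25  1.88 -0.    1.51  0.28] f [ 4.7 -0.5 -0.7]
[ 0.09600271 -0.84098062  0.10301991] 0.11332956689001038 [ 4.67310703 -0.49542363 -0.68001934]
```

>>> step_arm(
  deltas=[
    [[-0.5,0,0,0,0,8,0],[0,0,0,0,0,8,0],[0,0,0,0,0,8,0],[0,0,0,0,0,8,0],[0,0,0,0,0,8,0]],
  ],
)

```text
t: 21.3
tool_pos: [0.4618, 0.0006, 0.0271]
tool_rot: [3.033, 0.809, 0.0]
ft_force: [7.9, -0.9, -4.0]
finger_gap: 0.112
grip_force: 56.0
```

>>> step_arm(
  deltas=[
    [[0,0,0,0,0,8,0],[0,0,0,0,0,8,0],[0,0,0,0,0,4,0],[0,0,0,0,0,4,0],[0,0,0,0,0,0,0]],
  ],
)

```text
t: 21.8
tool_pos: [0.4619, -0.0, 0.0273]
tool_rot: [3.133, 0.166, 0.002]
ft_force: [7.8, -1.7, -2.6]
finger_gap: 0.11
grip_force: 42.9
```

```bash
python3 - <<'E'
from h import *
goal2((.4600,.001,.059),0,0,-.031); s=monitor.observe(); print(s["moment"],s["finger_gap"],s["ft_force"])
E
```

```text
turn [ 0.23 -0.06  6.06] shift after [-1.9 -1.   1.3] tcp [0.46  0.001 0.026] now [ 0.4619 -0.      0.0273] q [-0.07 -0.25  1.88 -0.    1.51  1.39] f [ 7.8 -1.7 -2.6]
[-0.24669822 -1.39049311 -0.01757895] 0.10951130507585517 [ 7.81113845 -1.73845475 -2.63891858]
```

>>> step_arm(
  deltas=[
    [[-1,0,0,0,0,4,0],[0,0,0,0,0,3,0],[0,0,0,0,0,0,0]],
  ],
)

```text
t: 22.1
tool_pos: [0.4618, -0.0002, 0.0273]
tool_rot: [3.137, -0.024, 0.006]
ft_force: [11.8, -1.8, -5.3]
finger_gap: 0.11
grip_force: 41.4
```

```bash
python3 - <<'E'
from h import *
goal2((.4600,.001,.059),0,0,-.031); s=monitor.observe(); print(s["moment"],s["tau"].round(2),s["ft_force"])
E
```

```text
turn [ 0.24 -0.2  -0.88] shift after [-1.8 -1.2  1.3] tcp [0.46  0.001 0.026] now [ 4.618e-01 -2.000e-04  2.730e-02] q [-0.07 -0.25  1.88 -0.    1.51  1.52] f [11.8 -1.8 -5.3]
[-0.26835673 -2.06522218  0.24342621] [  0.77 -29.98 -36.84   0.4    4.     0.73] [11.81247573 -1.80440871 -5.30303564]
```

The moment is rising (0.24 N·m), which suggests the stop. I'll relieve the side force, turn a little more, then let go and check.

>>> step_arm(
  deltas=[
    [[1.8,0,0,0,0,2,0],[0,0,0,0,0,2,0],[0,0,0,0,0,0,0]],
  ],
)

```text
t: 22.4
tool_pos: [0.4618, -0.0003, 0.0273]
tool_rot: [3.134, -0.131, -0.001]
ft_force: [4.0, -2.1, 0.3]
finger_gap: 0.116
grip_force: 42.9
```

```bash
python3 - <<'E'
from h import *
goal2((.4600,.001,.059),0,0,-.031); s=monitor.observe(); print(s["moment"],s["tau"].round(2),s["ft_force"])
E
```

```text
turn [ 0.25  0.04 -4.8 ] shift after [-1.8 -1.3  1.3] tcp [0.46  0.001 0.026] now [ 4.618e-01 -3.000e-04  2.730e-02] q [-0.07 -0.25  1.88 -0.    1.51  1.58] f [ 4.  -2.1  0.3]
[-0.41244072 -0.93616551  0.50736886] [  0.74 -28.36 -37.13   0.81   1.72   0.91] [ 3.95045161 -2.10610248  0.25521091]
```

A moment of 0.51 N·m, with the fingers prised slightly open, means the stop is reached. Easing back 3°, letting go and lifting.

>>> step_arm(
  deltas=[
    [[0,0,0,0,0,-3,0],[0,0,0,0,0,0,0.5],[0,0,0,0,0,0,1],[0,0,0,0,0,0,1],[0,0,0,0,0,0,1]],
  ],
)

```text
t: 22.9
tool_pos: [0.4596, 0.0004, 0.0259]
tool_rot: [3.138, -0.05, -0.01]
ft_force: [0.1, -0.1, 0.4]
finger_gap: 0.442
grip_force: 0.0
```

>>> step_arm(
  deltas=[
    [[0,0,0,0,0,0,1],[0,0,-15,0,0,0,1],[0,0,-25,0,0,0,1],[0,0,-30,0,0,0,1],[0,0,-30,0,0,0,1]],
  ],
)

```text
t: 23.4
tool_pos: [0.4605, 0.0006, 0.1287]
tool_rot: [3.138, -0.05, -0.007]
ft_force: [0.2, 0.7, -0.7]
finger_gap: 0.892
grip_force: 0.0
```

>>> step_arm(
  deltas=[
    [[-15,0,-20,0,0,0,1],[0,0,0,0,0,0,1],[0,0,0,0,0,0,1]],
  ],
)

```text
t: 23.7
tool_pos: [0.4462, 0.0011, 0.1471]
tool_rot: [3.138, -0.05, -0.005]
ft_force: [-0.3, 0.5, -0.2]
finger_gap: 1.001
grip_force: 0.0
```

```bash
python3 - <<'E'
from h import *
s=monitor.observe(); print(s["tool_pos"],s["finger_gap"],s["grip_force"])
w,f=snap("wrist","w15"); snap("side","s15"); snap("top","t15"); g=cv2.cvtColor(f,40)
c=proj(w,[.46,.001,.061])[0]; print(c,proj(w,[[.483,.001,.061],[.437,.001,.061]]).round(0).tolist())
y0,x0=int(c[1])-60,int(c[0])-60
for r in range(y0,y0+120,4):
    if 0<=r<420: print(r,''.join('%X'%(v//16) for v in g[r,x0:x0+120:2,2]))
print(x0)
# lower plates: side-view diff against before, region of the lower stack
_,a=load("s7"); _,b=load("s15"); d=np.abs(cv2.cvtColor(a,6).astype(int)-cv2.cvtColor(b,6))
for y in range(256,290,3): print(y,''.join(' .:*#'[min(4,int(v//8))] for v in d[y,190:270]))
E
```

```text
[0.44615773 0.00107315 0.14711137] 1.0010867512036306 0.0
[279.84372203 185.9358163 ] [[279.0, 155.0], [281.0, 215.0]]
125 AAAAA999A989ABBA99AAA98899877769AA999A999989AA99AAAAE5454454
129 AA99AAABCCBAAAA999899989AA87777878789889BA9AABA989ABF4444444
133 999A9AAABBBAAABBAAAA97ABBBBBCBCBBBBBBBA88ABAAABBA9AA84444444
137 AAA989BBA8899AAAA88BBBCCCDDDDDDDDDDDCCBBCBA789AABA9974444444
141 AAAA99BBA98AAAA9BBBBDDDBCCCCA6CDCCCCCCCDDCCCBB9BCB9874444444
145 BBAA999AA9AAA8BBBDDCCCCC39CCB5CCCCCCCCCCCCCDCBBA9AA974444444
149 AAA9998999AAABBCDCCA1CCCA3CCB25CCCCCCDCCCCCCCDBBBAFF94444444
153 A9999979AA9ABCC59CCCC5BCCCC555555CCDCCCCCCCCCCDDBBAB94555555
157 BBBBA98899AACDCCA34CCCCCCB8899998ACCCCCCCCCCCCDCDCDE94444444
161 AAA9A99A9AACCCCCCCCBCCCCCB8899998ACCCCCCCCCCCCCCCFFE84444444
165 999999999ABCCCB32CCCCCCCCB8899999ACCCCCCCCCCCCCCCFFEB4444444
169 BA99AA879ACCCCCCCCCCCCCCCB97999999CCCCCCCCCCCCCCCCCBA5444544
173 BA9889AAABCC8423CCCCCCCCCC869999877CCCCCCCCCCCCCCCCBA9444454
177 BBB999FFAACCCCCCFFFCCCCCCB868999979ACCCCCCCCCCCCCFFFE8444454
181 ABBBAEFFBAC812225CCCCCCCCB868999979ACCCCCCCCCCCDCCCBA5444444
185 CA
[... 1292 characters left out ...]
. .####:############
268                                                      ...:::  *###..#############
271                                                           ::####..##############
274                                                 :#######**#####*################
277                                                      .##########################
280                                                       *#########################
283                                                        ...   :::::##############
286                                                    .::*#########################
289                                                  .::############################
```

The wing now points straight ahead, with its pointer on the last mark (rows 155–214, vertical in the picture). The lower stack is unchanged in the side view, and the robot is clear of everything. Handing in.

```bash
python3 -c "
from workcell import bot
print(bot.job_done())"
```

```text
the job is handed in; nothing more can be done
None
```

I slid the top plate off the stack and laid it free on the heat board, within about 3 mm of centre and square to it by camera. The key is wound to its stop in one turn. The lower plates looked unmoved in the side view, and I handed the job in at about 24 s; no verdict came back.

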